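Mount a veneer sample with a hand roller

ROBOT

A 6-joint arm with a two-finger parallel gripper is mounted at the origin on a cart in front of the work surface, level with it; the furniture and walls round the work are solid. World frame = base frame: x ahead of the robot, y to its left, z up, the work surface at z = 0. Lengths are in mm, angles in rad, forces in N, time in s.
With the tool pointing down it reaches from about 375 to 750 mm from the base axis. Payload 9 kg.
Tool frame: the origin (TCP) lies on the front face of the gripper's body, between the roots of the fingers; the fingertips stand 73 mm ahead of it and the grasp point (between the pads) lies 54 mm ahead of it; z points along the fingers, y is the line along which they close (so a half turn about z gives the same grasp; the last joint's range is limited). The gripper opens to 85 mm and grips with 20 to 120 N. Pads are 22 mm wide; open, the fingers measure 114 mm over their backs; the gripper's body (76 mm by 85 mm) begins 54 mm behind the grasp point. The pads swing forward as they close: fully open they stand 13 mm farther back than shut.
Start: joints at [1.053, 0.104, 0.097, 1.564, 0, 1.353], TCP at [177.198, 573.262, 303.931] pointing down, gripper open.
Joint ranges: [-2.99, 2.99], [-0.84, 1.86], [-1.1, 1.16], [-1.84, 2.11], [-1.51, 1.56], [-3.14, 3.14]. Speed limits (rad/s): [2.22, 2.22, 2.57, 3.14, 3.14, 3.14].

INTERFACE

Orientations are given as a unit quaternion [x, y, z, w].
In Python, from rig import r gives the robot as it stands. The module is installed in compiled form; this text tells all that it offers.
- The arm moves only by the tool step_arm, never from a script. Its argument "steps" is a list of rows, each an object of numbers: "dx", "dy", "dz": the shift along the tool's x, y, z in m; "yaw": the turn about the tool's z in degrees. In form: [{"dx": .., "dy": .., "dz": .., "yaw": ..}, ...]. A call has 1 to 5 rows; each row shifts and turns the commanded pose from where the row before left it, along the tool's axes as they then stand; what a row does not reach is not made up. A row lasts 1/12 s, in which the tool goes at most 41.7 mm and 7.16 degrees, less where a joint would pass 70% of its speed; a pose out of reach is approached as far as the arm can. A call with a gripper value outside its range is refused whole. "fingers" is the closure in counts, from 0 (fully open) to 255 (shut), set as the call begins (left out, the last holds). The fingers move at their own pace and stop on an object; "grip_force" is the grip in N (left out, the last holds). Time passes only in rows, so rows that do not move let the fingers close. It gives the time, the measured TCP pose, the force, the opening and the grip force at its end, in the units of the state.
- r.sense(): the state, without advancing time (a new reading comes with each control period).
- r.get_image(name): name is "scene" or "top"; returns the picture (480x640x3 uint8, blue, green, red); there is no depth.
- r.camera_model(name): a dict with "K" (3x3 intrinsics, pixels), "camera_from_world" (4x4, takes a point from world to camera coordinates). Camera axes: x right, y down, z forward; pixel columns grow to the right and rows downward; lengths in mm; the calibration is good to about 2 mm. A picture is of the moment at which its call begins. camera_model takes no time and is no camera call.
- r.finish_job(): hands the job in; it is judged then, once.
The state is a dict: "time": time; "joint_positions": joint angles; "qvel": joint speeds; "joint_torque": joint torques, N m; "eef_pos": TCP position; "tool_rot": TCP orientation; "contact_force": force on the tool from outside, world axes, zero at the start; "moment": the same for the moment, N m; "opening": finger opening in mm; "grip_force": force on a finger pad.
Only numpy, scipy, OpenCV 4.12 (cv2) and the standard library are available. Lean on these libraries where they do the work, as an engineer would, in place of code of your own. Each camera call takes 0.05 s, during which the arm holds its last target. There are 200 camera calls.

TASK

Take the pink tape roll off the white backing board and lay it flat, wholly on the cork coaster beside the jig. Flip the hinged sample panel over by its orange bar onto the backing board so that its dark wood face shows, then lift the hand roller from its stand and, with its spring about half compressed, roll the panel once from the end nearest the robot to the far end, without lifting, the whole roller staying on the panel. Put the roller back upright in its stand as it was found and leave the other things on the desk undisturbed.

Things in the scene. Friction and masses are not known exactly. Their poses are not given: they have to be found in the camera images.
- jig: Plywood mounting jig, fixed, base 190 (x) x 192 (y) x 11 mm; origin at the centre of its underside, on the desk. A steel hinge runs along its x axis through (0, 0, 24 mm). On its -y side lies the white backing board with two yellow tape strips, 150 (x) x 80 (y) mm, y -12 to -92 mm, top at z = 21 mm. On its +y side two cork rests of the same height. Its +x axis points away from the robot (within about 0.3 rad).
- board_centre (a point): Centre of the white backing board's top face, 21 mm above the desk; axes parallel to those of the jig. When the panel has been flipped its wood face is 6 mm above this point and centred on it.
- panel (a joint): Angle of the sample panel on its hinge, rad: 0 = lying on the cork rests on the jig's +y side with its grey back up; it swings up about the jig's +x axis and over to pi = flat on the backing board, dark wood face up. Panel 150 mm along the hinge, 80 mm wide (12 to 92 mm from the hinge axis), 6 mm thick, mid-plane through the hinge axis. The stiff hinge (0.13 N m of friction) lets it stay wherever it is left; starts between 0 and 0.6.
- panel_bar (a point): Middle of the panel's orange grip bar: a round bar 10 mm thick, 72 mm long, parallel to the hinge, 124 mm from the hinge axis in the panel's mid-plane, carried by two arms of the same thickness at its ends; the opening between bar and panel is 27 mm wide and 62 mm long. The point turns with the panel. The bar turns easily between gripping fingers.
- roller: Hand roller, about 0.33 kg, free. Origin at the centre of the underside of its black flange (84 x 92 x 8 mm); z up. On the flange stands an orange upright grip 26 mm (x) x 40 mm (y), z = 8 to 50 mm. Beneath, a sprung steel yoke carries a black rubber wheel, 34 mm diameter, 70 mm wide, axle along y, 34 mm below the origin when the spring is extended (wheel's lowest point z = -51 mm). It rolls along its x axis.
- roller_yoke (a joint): Compression of the roller's spring, m: 0 extended, 0.014 fully compressed (a hard stop). The force on the wheel is about 3 N + 0.6 N per mm of compression.
- roller_wheel (a joint): Rotation of the rubber wheel, rad; turns freely without limit, 0 at the start; rolling 17 mm turns it 1 rad.
- roller_axle (a point): Centre of the roller's wheel.
- stand: Grey roller stand, fixed; origin at the centre of its underside on the desk; base 100 (x) x 110 (y) x 8 mm. Two upright cheeks, 12 mm thick, 66 mm long (y), at x = -35 and +35 mm, top at z = 66 mm. The roller's flange rests on the cheek tops with the wheel hanging between them (58 mm gap); at the start roller origin = stand origin + 66 mm in z, same axes. It may be left or right of the jig.
- tape_roll: Pink roll of paper tape, 50 mm diameter, 15 mm high, lying flat on the backing board at the start; origin at the centre of its underside.
- coaster: Round cork coaster, fixed, 96 mm diameter, 6 mm thick; origin at the centre of its underside. On the other side of the jig from the stand, well in front (another coaster far back by the lamp plays no part).
- glue_stick: Bystander: glue stick standing upright, 26 mm diameter, 97 mm high, behind the stand; origin at its foot.
- grey_pot: Bystander: grey lidded pot, 48 mm diameter, 42 mm high, in front of the coaster; origin at its foot.
- jar_clips: Bystander: glass jar with wooden lid, 70 mm diameter, 64 mm high, behind the backing board; origin at its foot.
- sticky_pad: Bystander: yellow pad of sticky notes, 70 x 70 x 12 mm.
- pencil: Bystander: natural wood pencil, 172 mm long, in front of the jig; origin at the middle of its underside.
- pocket_tin: Bystander: small dark tin, 83 x 59 x 22 mm.
There are look-alikes about, which are no part of the job. Several things have the shape of the coaster; the one meant has the colours described above.

How it is judged (in metres and radians):
On the way, in this order (a step that is already met when the one before it is completed fails the run):
1. the tape roll lies flat, wholly on the coaster (horizontal distance between tape_roll and coaster below 0.024 m and height (world z) of tape_roll below 0.012 m and angle between tape_roll's own z axis and vertical below 0.15 rad), for 0.2 s.
2. the panel has been flipped over onto the backing board (value of joint panel above 2.9 rad), for 0.2 s.
3. the roller presses on the panel near the end nearest the robot (contact force between roller and panel above 4.5 N and y of roller_axle in the frame of board_centre between -0.012 and 0.012 m and angle between the y axis of roller and the y axis of board_centre, either way round below 0.2 rad and x of roller_axle in the frame of board_centre below -0.045 m), for 0.1 s.
4. the roller presses on the middle of the panel (contact force between roller and panel above 4.5 N and y of roller_axle in the frame of board_centre between -0.012 and 0.012 m and angle between the y axis of roller and the y axis of board_centre, either way round below 0.2 rad and x of roller_axle in the frame of board_centre between -0.02 and 0.02 m), for 0.1 s.
5. the roller presses near the far end, its wheel having rolled along (at least 5 rad) (contact force between roller and panel above 4.5 N and y of roller_axle in the frame of board_centre between -0.012 and 0.012 m and angle between the y axis of roller and the y axis of board_centre, either way round below 0.2 rad and x of roller_axle in the frame of board_centre above 0.045 m and (value of joint roller_wheel above 5 rad or value of joint roller_wheel below -5 rad)), for 0.1 s.
At the end, for the whole second after the job is handed in: The panel lies flat on the backing board, wood face up (joint over 3.07 rad); the tape roll lies flat with its centre within 24 mm of the coaster's centre; the roller hangs in its stand at rest, upright, flange on the cheeks, within 20 mm and 0.2 rad of where it was found (a half turn is allowed) (all of step 1 and value of joint panel above 3.07 rad and distance between roller and stand below 0.072 m and z of roller in the frame of stand above 0.062 m and horizontal distance between roller and stand below 0.02 m and angle between roller's own z axis and vertical below 0.08 rad and angle between the y axis of roller and the y axis of stand, either way round below 0.2 rad and linear speed of each of roller, tape_roll below 0.02 m/s); the robot touches nothing.
It fails at once if the roller pressed on the panel with more than 25 N (contact force between roller and panel above 25 N).
It fails at once if a bystander moved more than 30 mm (distance of any of glue_stick, grey_pot, jar_clips, sticky_pad, pencil, pocket_tin from where it was at the start of the episode above 0.03 m).
It also fails if it takes over 72 s, if anything falls off the work surface, if the arm or the gripper's body presses on something with over 40 N, if the wrist force passes 120 N, or if a joint passes its speed limit or range.

## Working session

There is one attempt and no reset: what is moved stays moved. The work goes in short steps, Python scripts to look and compute and a tool call to move; the robot and the scene stay as the last step left them, time stands still between calls to the robot, and variables do not carry over. Pictures are saved under pics/ and viewed, at most 10 in all, crops included, and the job is handed in when it is done.

Besides the shell and the picture viewer there is one more tool, called after ">>>" as name(argument=value, ...) on one line, values as JSON. step_arm: Moves the arm, as the interface text tells. Its arguments: {"type":"object","properties":{"steps":{"type":"array"},"fingers":{"type":"number"},"grip_force":{"type":"number"}},"required":["steps"]}

```bash
mkdir -p pics
python3 - <<'E'
from rig import r
import cv2
s=r.sense(); print({k:s[k] for k in s})
for n in("scene","top"):
    cv2.imwrite(f"pics/{n}0.png",r.get_image(n)); print(r.camera_model(n))
E
```

```text
{'time': 0.0, 'joint_positions': array([ 1.05329048e+00,  1.04711863e-01,  9.64854360e-02,  1.56389628e+00,
       -2.47210792e-05,  1.35310535e+00]), 'qvel': array([-0.00010457,  0.00054926, -0.00044741,  0.00011229, -0.00109932,
       -0.00053312]), 'joint_torque': array([ 1.79028895e-03, -5.56926191e+01,  5.03658736e+01,  1.64240302e-02,
       -2.42213591e-04, -5.63382940e-06]), 'eef_pos': array([177.0793819 , 573.03024811, 303.12380073]), 'tool_rot': array([ 1.49346565e-01,  9.88784690e-01, -6.23325154e-04, -2.26798872e-04]), 'contact_force': array([0.32525209, 0.67879767, 0.63036505]), 'moment': array([0.05743998, 0.03522084, 0.03063369]), 'grip_force': 0.0, 'opening': 85.1552604668288}
{'K': array([[463.53870315,   0.        , 312.40985109],
       [  0.        , 463.53870315, 236.03270431],
       [  0.        ,   0.        ,   1.        ]]), 'camera_from_world': array([[ 7.41994591e-01, -6.70352933e-01, -8.42449633e-03,
        -4.37135590e+02],
       [-3.38137377e-01, -3.63364780e-01, -8.68118166e-01,
         2.14819517e+02],
       [ 5.78884394e-01,  6.46987621e-01, -4.96286084e-01,
         8.87752591e+02],
       [ 0.00000000e+00,  0.00000000e+00,  0.00000000e+00,
         1.00000000e+00]])}
{'K': array([[516.78851083,   0.        , 321.98353445],
       [  0.        , 516.78851083, 237.38588707],
       [  0.        ,   0.        ,   1.        ]]), 'camera_from_world': array([[ 4.00429411e-03, -9.99986140e-01, -3.41851024e-03,
        -3.26839367e+01],
       [-9.86660729e-01, -3.39454829e-03, -1.62754671e-01,
         5.70689912e+02],
       [ 1.62740811e-01,  4.02462737e-03, -9.86660646e-01,
         1.48236945e+03],
       [ 0.00000000e+00,  0.00000000e+00,  0.00000000e+00,
         1.00000000e+00]])}
```

View pics/top0.png

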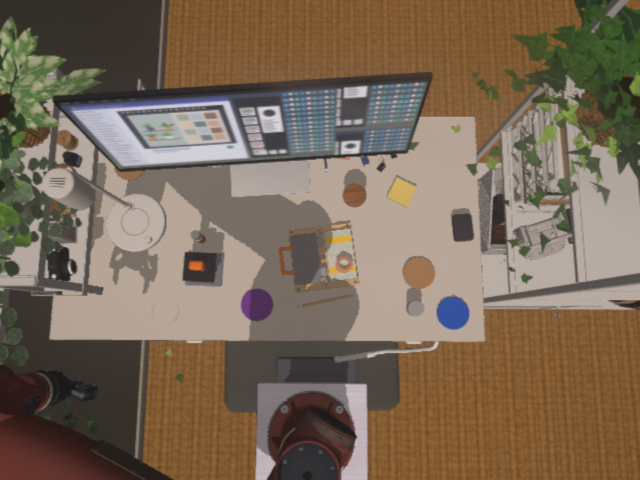

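View pics/scene0.png

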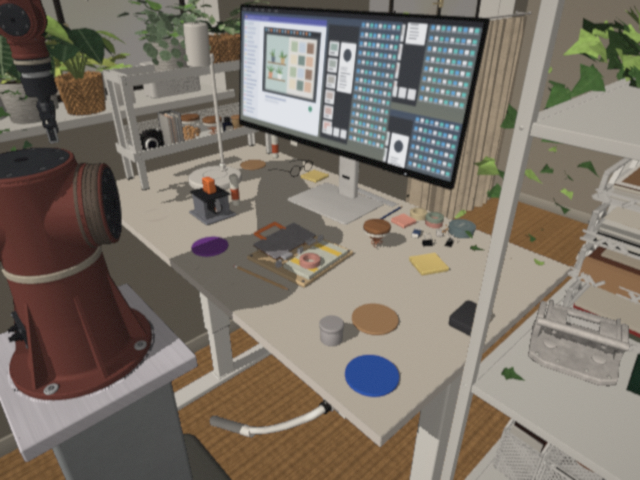

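The top view shows the jig at about (325,257), the stand at (200,266), the cork coaster at (419,272) and the tape at (344,261). I'll enlarge these regions.

Run:
```python
import cv2,numpy as np
t=cv2.imread('pics/top0.png')
a=cv2.resize(t[210:320,270:370],None,fx=6,fy=5.4,interpolation=cv2.INTER_CUBIC)
a=cv2.resize(t[215:315,270:370],(600,600),interpolation=cv2.INTER_CUBIC)
b=cv2.resize(t[230:300,175:240],(200,215),interpolation=cv2.INTER_CUBIC)
c=cv2.resize(t[235:330,390:450],(200,317),interpolation=cv2.INTER_CUBIC)
o=np.zeros((600,800,3),np.uint8);o[:,:600]=a;o[:215,600:]=b;o[260:577,600:]=c
cv2.imwrite('pics/c0.png',o)
```

```text
(no output)
```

View pics/c0.png

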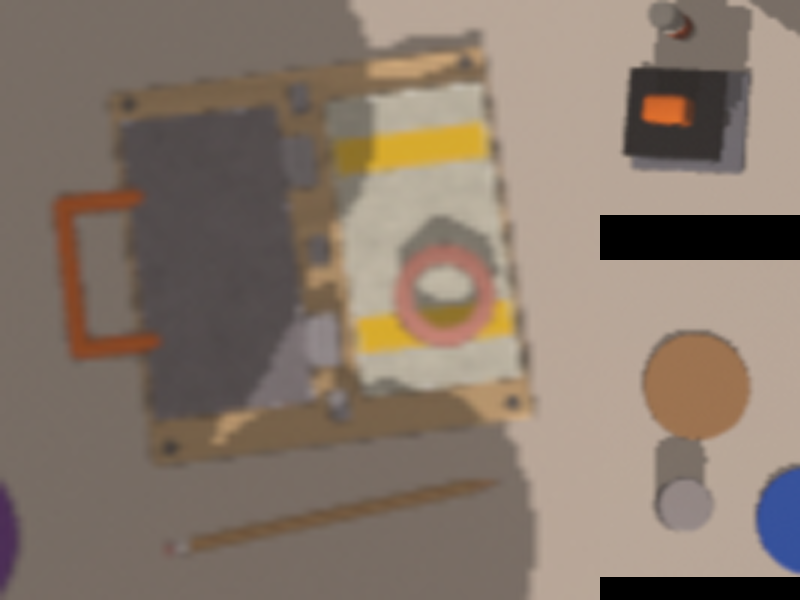

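The crop (image px = 270+u/6, 215+v/6) shows the jig screws at (128,103), (465,62), (513,402) and (170,447), the tape centre at (445,296) and the bar ends at (62,200) and (80,352). The roller grip top is at (666,109) in the inset and the coaster at (696,384). Next is an enlarged scene view for the panel angle.

Run:
```python
import cv2,numpy as np
t=cv2.imread('pics/scene0.png')
cv2.imwrite('pics/c1.png',cv2.resize(t[170:295,185:360],(798,570),interpolation=cv2.INTER_CUBIC))
```

```text
(no output)
```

View pics/c1.png

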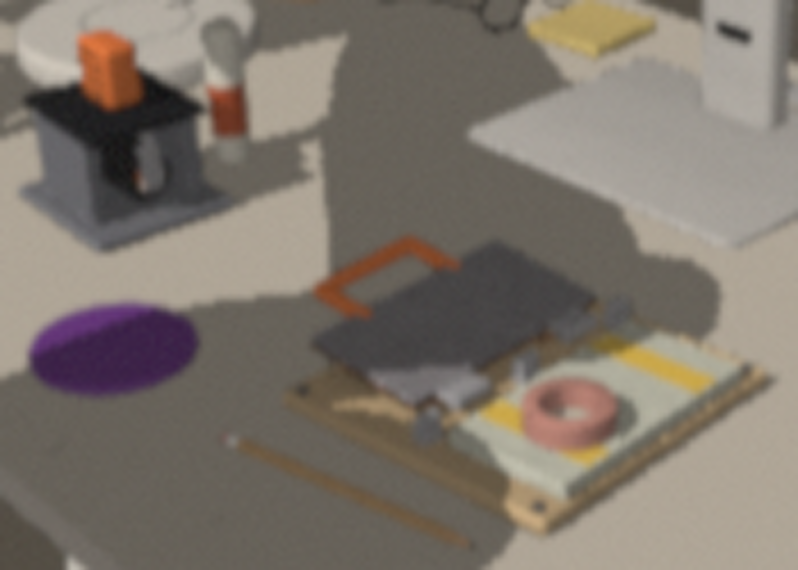

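```bash
cat > h.py <<'E'
import numpy as np
from rig import r
from scipy.spatial.transform import Rotation as R
M={n:r.camera_model(n) for n in("scene","top")}
def proj(n,p):
    m=M[n];q=m["camera_from_world"]@np.r_[p,1];u=m["K"]@q[:3];return u[:2]/u[2]
def ray(n,uv,z):
    m=M[n];T=m["camera_from_world"];d=T[:3,:3].T@np.linalg.inv(m["K"])@np.r_[uv,1];c=-T[:3,:3].T@T[:3,3]
    return c+d*(z-c[2])/d[2]
E
python3 - <<'E'
from h import *
from scipy.optimize import least_squares
A=lambda u,v:(270+(u-3)/6,215+(v-3)/6)   # approx centre shift
S=lambda u,v:(185+(u-2)/4.56,170+(v-2)/4.56)
def pan(d,x,off,a): # panel point at dist d from hinge, normal offset
    return np.array([x,d*np.cos(a)-off*np.sin(a),24+d*np.sin(a)+off*np.cos(a)])
def pts(p):
    x,y,w,a,i=p
    L=[]
    for (sx,sy),uv in zip([(1,1),(1,-1),(-1,-1),(-1,1)],[(128,103),(465,62),(513,402),(170,447)]): L.append(((sx*(95-i),sy*(96-i),11),"top",A(*uv)))
    L+=[((-75,-92,21),"scene",S(568,490)),((75,-92,21),"scene",S(748,362)),((75,-92,21),"top",A(486,84)),((-75,-92,21),"top",A(523,374))]
    L+=[(pan(124,31,0,a),"top",A(63,205)),(pan(124,-31,0,a),"top",A(80,345)),(pan(129,36,0,a),"scene",S(408,238)),(pan(129,-36,0,a),"scene",S(315,292)),
        (pan(92,75,3,a),"scene",S(497,241)),(pan(92,-75,3,a),"scene",S(313,345)),(pan(92,75,3,a),"top",A(118,122)),(pan(92,-75,3,a),"top",A(150,415))]
    Rz=R.from_euler('z',w).as_matrix()
    return [(proj(n,Rz@np.array(q)+[x,y,0])-uv) for q,n,uv in L]
f=least_squares(lambda p:np.ravel(pts(p)),[500,-30,0.1,0.2,8],loss='soft_l1',x_scale=[10,10,.1,.1,1]);print(f.x.round(3));print(np.round(pts(f.x),1).tolist())
x,y,w,a,_=f.x;Rz=R.from_euler('z',w).as_matrix();o=np.array([x,y,0])
print("board",Rz@[0,-52,21]+o,"bar",Rz@pan(124,0,0,a)+o)
print("tape",ray("top",A(445.5,296),36),"tape scene",ray("scene",S(571,406),36))
print("coaster",ray("top",(390+95.5*.3,235+123.5*.3),6),"pot",ray("top",(390+84*.3,235+244*.3),42))
print("grip",ray("top",(175+66*.325,230+109*.325),116),"scene",ray("scene",S(108,43),116))
B=lambda u,v:(175+(u-601.5)*.325,230+(v-1.5)*70/215)
for q in [(630,67),(728,72),(721,161),(624,156)]: print(ray("top",B(*q),74))
for q in[(25,101),(127,70),(205,105),(102,143)]: print("s",ray("scene",S(*q),74))
E
```

```text
[ 5.18927e+02 -3.33950e+01  1.29000e-01  9.40000e-02  8.90800e+00]
[[0.0, 0.3], [0.8, 0.0], [0.4, -0.4], [-0.3, -0.6], [-0.5, -1.0], [-0.5, 0.6], [-0.5, -0.9], [0.1, 0.1], [0.3, 1.5], [-0.2, -1.2], [-0.5, 1.5], [0.3, -0.2], [0.0, -0.1], [-0.4, -1.0], [0.2, -0.5], [0.7, 0.6]]
board [525.63893197 -84.95955956  21.        ] bar [502.9918484   89.01974459  35.69661701]
tape [493.60185638 -95.13847022  36.        ] tape scene [491.98072609 -98.76137691  36.        ]
coaster [ 473.00208612 -321.14500262    6.        ] pot [ 364.33364864 -301.7583593    42.        ]
grip [478.59286813 320.35489787 116.        ] scene [477.12533383 313.41704316 116.        ]
[524.03166447 367.87315045  74.        ]
[519.60652225 275.42367424  74.        ]
[435.8241553  278.81918163  74.        ]
[440.15177887 369.49503407  74.        ]
s [438.20011715 358.32133397  74.        ]
s [511.52652302 356.56889167  74.        ]
s [518.14836212 274.99500243  74.        ]
s [441.49598825 270.75633913  74.        ]
```

>>> step_arm(steps=[{"dx":-0.025,"dy":-0.027,"dz":0.005,"yaw":0},{"dx":-0.025,"dy":-0.027,"dz":0.005,"yaw":0},{"dx":-0.025,"dy":-0.027,"dz":0.005,"yaw":0},{"dx":-0.025,"dy":-0.027,"dz":0.005,"yaw":0},{"dx":-0.025,"dy":-0.027,"dz":0.005,"yaw":0}], fingers=75, grip_force=30)

```text
time: 0.52
eef_pos: [256.9, 405.8, 278.2]
tool_rot: [0.149, 0.989, -0.0, -0.0]
contact_force: [0.3, -0.3, 0.6]
opening: 60.5
grip_force: 0.0
```

>>> step_arm(steps=[{"dx":-0.025,"dy":-0.027,"dz":0.005,"yaw":0},{"dx":-0.025,"dy":-0.027,"dz":0.005,"yaw":0},{"dx":-0.025,"dy":-0.027,"dz":0.005,"yaw":0},{"dx":-0.025,"dy":-0.027,"dz":0.005,"yaw":0},{"dx":-0.025,"dy":-0.027,"dz":0.005,"yaw":0}])

```text
time: 0.93
eef_pos: [336.5, 239.9, 253.5]
tool_rot: [0.149, 0.989, 0.0, 0.0]
contact_force: [0.7, 0.0, 1.2]
opening: 60.2
grip_force: 0.0
```

>>> step_arm(steps=[{"dx":-0.025,"dy":-0.027,"dz":0.005,"yaw":0},{"dx":-0.025,"dy":-0.027,"dz":0.005,"yaw":0},{"dx":-0.025,"dy":-0.027,"dz":0.005,"yaw":0},{"dx":-0.025,"dy":-0.027,"dz":0.005,"yaw":0},{"dx":-0.025,"dy":-0.027,"dz":0.005,"yaw":0}])

```text
time: 1.35
eef_pos: [416.1, 73.7, 228.6]
tool_rot: [0.149, 0.989, 0.0, 0.0]
contact_force: [1.4, 0.9, 0.0]
opening: 60.1
grip_force: 0.0
```

>>> step_arm(steps=[{"dx":-0.025,"dy":-0.027,"dz":0.005,"yaw":0},{"dx":-0.025,"dy":-0.027,"dz":0.005,"yaw":0},{"dx":-0.025,"dy":-0.027,"dz":0.005,"yaw":0},{"dx":-0.025,"dy":-0.027,"dz":0.005,"yaw":0},{"dx":-0.025,"dy":-0.027,"dz":0.005,"yaw":0}])

```text
time: 1.77
eef_pos: [495.7, -92.2, 203.3]
tool_rot: [0.15, 0.989, 0.0, -0.0]
contact_force: [-0.4, 1.0, 0.3]
opening: 60.4
grip_force: 0.0
```

>>> step_arm(steps=[{"yaw":6.5},{"yaw":6.5},{"yaw":6.5},{"yaw":6.5},{"yaw":6.5}])

```text
invalid input at $.steps[0]: expected keys dx, dy, dz, yaw
```

>>> step_arm(steps=[{"yaw":6.5},{"yaw":6.5},{"yaw":6.5},{"yaw":6.5},{"yaw":6.9}])

```text
invalid input at $.steps[0]: expected keys dx, dy, dz, yaw
```

```bash
cat >> h.py <<'E'
def go(x,y,z,th,s=None):
    s=s or r.sense();Q=R.from_quat(s["tool_rot"]).as_matrix();d=np.array([x,y,z])-s["eef_pos"]
    c=np.degrees(np.arctan2(Q[1,1],Q[0,1]))
    print("t",s["time"],"eef",s["eef_pos"].round(1),"ang",c.round(2),"tool d",(Q.T@d).round(1),"yaw",round((c-th+180)%360-180,2),"F",s["contact_force"].round(1),"open",round(s["opening"],1),s["grip_force"],"tilt",Q[2].round(3))
E
python3 -c "
from h import *
go(493,-97,100,7.4)"
```

```text
t 1.7667 eef [495.7 -92.2 203.3] ang 72.8 tool d [  1.1  -5.4 103.3] yaw 65.4 F [-0.4  1.   0.3] open 60.4 0.0 tilt [ 0.  0. -1.]
```

>>> step_arm(steps=[{"dx":0.001,"dy":-0.005,"dz":0.005,"yaw":0},{"dx":0,"dy":0,"dz":0.005,"yaw":7},{"dx":0,"dy":0,"dz":0.005,"yaw":7},{"dx":0,"dy":0,"dz":0.005,"yaw":7},{"dx":0,"dy":0,"dz":0.005,"yaw":7}])

```text
time: 2.18
eef_pos: [492.6, -94.6, 178.2]
tool_rot: [0.387, 0.922, 0.0, -0.001]
contact_force: [0.2, 0.8, 0.5]
opening: 60.3
grip_force: 0.0
```

>>> step_arm(steps=[{"dx":0,"dy":0,"dz":0.01,"yaw":7},{"dx":0,"dy":0,"dz":0.01,"yaw":7},{"dx":0,"dy":0,"dz":0.01,"yaw":7},{"dx":0,"dy":0,"dz":0.01,"yaw":7},{"dx":0,"dy":0,"dz":0.01,"yaw":7}])

```text
time: 2.6
eef_pos: [492.7, -94.5, 128.1]
tool_rot: [0.646, 0.763, -0.0, -0.0]
contact_force: [-0.8, 0.4, 0.2]
opening: 60.2
grip_force: 0.0
```

>>> step_arm(steps=[{"dx":0,"dy":0,"dz":0.005,"yaw":2.4},{"dx":0,"dy":0,"dz":0,"yaw":0}])

```text
time: 2.77
eef_pos: [492.0, -94.1, 122.3]
tool_rot: [0.661, 0.751, -0.0, -0.001]
contact_force: [-0.2, 0.3, -1.3]
opening: 60.5
grip_force: 0.0
```

```bash
python3 -c "
from h import *
go(493,-97,100,7.4)
import cv2
cv2.imwrite('pics/c2.png',np.hstack([cv2.resize(r.get_image('scene')[170:310,200:380],(600,467)),cv2.resize(r.get_image('top')[215:315,310:350],(187,467))]))"
```

```text
t 2.7667 eef [492.  -94.1 122.3] ang 7.32 tool d [-3.   0.7 22.3] yaw -0.08 F [-0.2  0.3 -1.3] open 60.5 0.0 tilt [ 0.002 -0.002 -1.   ]
```

View pics/c2.png

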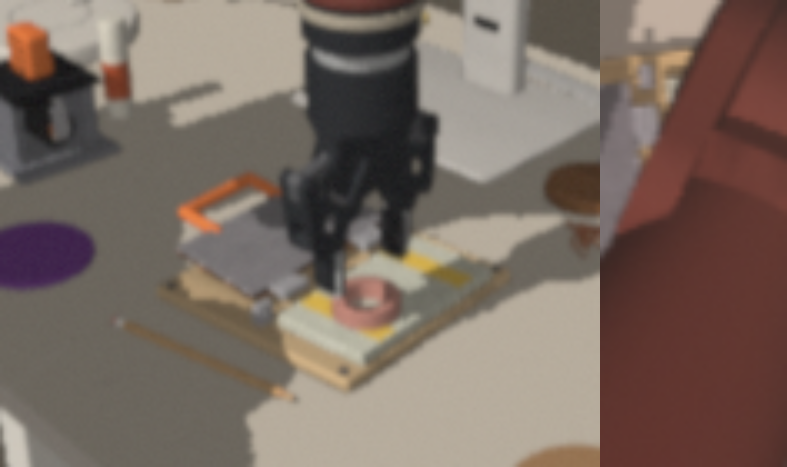

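The view from close by shows the finger tips at about (328,288) and (395,252) and the tape at (367,300). I'll check that the tips are centred over the tape.

```bash
python3 -c "
from h import *
u=np.array([np.cos(.128),np.sin(.128),0])
for h in (64,68,73,78):
  for k in(-1,1):
    print(h,k,(proj('scene',np.array([492,-94.1,122.3-h])+k*u*34)-[200,170])/.3)
print((proj('scene',[493,-97,36])-[200,170])/.3,(proj('scene',[493,-97,21])-[200,170])/.3)"
```

```text
64 -1 [328.65946966 285.7028271 ]
64 1 [392.35444026 246.75550622]
68 -1 [328.79450656 290.63052053]
68 1 [392.3698144  251.55425894]
73 -1 [328.96259468 296.76430134]
73 1 [392.38895471 257.52855255]
78 -1 [329.12990126 302.86956236]
78 1 [392.40800959 263.47618348]
[365.34925734 293.80995321] [365.59004727 311.60297983]
```

>>> step_arm(steps=[{"dx":-0.003,"dy":0.001,"dz":0.0,"yaw":0},{"dx":0,"dy":0,"dz":0.01,"yaw":0},{"dx":0,"dy":0,"dz":0.01,"yaw":0},{"dx":0,"dy":0,"dz":0.01,"yaw":0},{"dx":0,"dy":0,"dz":0,"yaw":0}])

```text
time: 3.28
eef_pos: [492.9, -96.9, 90.9]
tool_rot: [0.66, 0.751, -0.0, -0.002]
contact_force: [-0.8, 0.8, -0.1]
opening: 60.4
grip_force: 0.0
```

>>> step_arm(steps=[{"dx":0,"dy":0,"dz":0,"yaw":0},{"dx":0,"dy":0,"dz":0,"yaw":0},{"dx":0,"dy":0,"dz":0,"yaw":0},{"dx":0,"dy":0,"dz":0,"yaw":0}], fingers=160, grip_force=30)

```text
time: 3.62
eef_pos: [494.7, -97.7, 94.3]
tool_rot: [0.66, 0.751, 0.0, 0.0]
contact_force: [-0.0, 0.2, -0.4]
opening: 48.3
grip_force: 31.0
```

```bash
python3 -c "
from h import *
go(473,-321,120,7.4)"
```

```text
t 3.6167 eef [494.7 -97.7  94.3] ang 7.43 tool d [-218.6  -50.3  -25.6] yaw 0.03 F [-0.   0.2 -0.4] open 48.3 30.960896748583764 tilt [-0.     0.001 -1.   ]
```

>>> step_arm(steps=[{"dx":0,"dy":0,"dz":-0.02,"yaw":0},{"dx":0,"dy":0,"dz":-0.025,"yaw":0},{"dx":-0.03,"dy":-0.007,"dz":0,"yaw":0},{"dx":-0.036,"dy":-0.008,"dz":0,"yaw":0},{"dx":-0.036,"dy":-0.008,"dz":0,"yaw":0}])

```text
time: 4.03
eef_pos: [485.1, -202.8, 140.0]
tool_rot: [0.659, 0.752, 0.0, 0.001]
contact_force: [0.7, 0.2, 0.1]
opening: 48.2
grip_force: 31.2
```

>>> step_arm(steps=[{"dx":-0.036,"dy":-0.008,"dz":0,"yaw":0},{"dx":-0.036,"dy":-0.008,"dz":0,"yaw":0},{"dx":-0.03,"dy":-0.007,"dz":0.01,"yaw":0},{"dx":-0.015,"dy":-0.004,"dz":0.015,"yaw":0},{"dx":0,"dy":0,"dz":0.01,"yaw":0}])

```text
time: 4.45
eef_pos: [472.4, -324.6, 103.3]
tool_rot: [0.661, 0.75, -0.0, 0.001]
contact_force: [-0.0, -0.3, 0.6]
opening: 48.5
grip_force: 31.2
```

```bash
python3 -c "
from h import *
go(473,-321,80,7.4)"
```

```text
t 4.45 eef [ 472.4 -324.6  103.3] ang 7.23 tool d [ 3.6  1.  23.3] yaw -0.17 F [-0.  -0.3  0.6] open 48.5 31.21087268460542 tilt [-0.001  0.    -1.   ]
```

>>> step_arm(steps=[{"dx":0.003,"dy":0.001,"dz":0.008,"yaw":0},{"dx":0,"dy":0,"dz":0.008,"yaw":0},{"dx":0,"dy":0,"dz":0.006,"yaw":0},{"dx":0,"dy":0,"dz":0.001,"yaw":0},{"dx":0,"dy":0,"dz":0.001,"yaw":0}])

```text
time: 4.87
eef_pos: [474.0, -317.3, 79.9]
tool_rot: [0.659, 0.752, 0.0, -0.0]
contact_force: [-1.0, 0.4, 0.4]
opening: 48.5
grip_force: 31.2
```

>>> step_arm(steps=[{"dx":0,"dy":0,"dz":0.001,"yaw":0},{"dx":0,"dy":0,"dz":0,"yaw":0}])

```text
time: 5.03
eef_pos: [474.0, -318.1, 79.4]
tool_rot: [0.66, 0.752, -0.0, 0.0]
contact_force: [0.6, -0.6, 0.3]
opening: 48.2
grip_force: 31.2
```

>>> step_arm(steps=[{"dx":0,"dy":0,"dz":0.001,"yaw":0},{"dx":0,"dy":0,"dz":0.001,"yaw":0}])

```text
time: 5.2
eef_pos: [474.1, -318.3, 78.4]
tool_rot: [0.66, 0.751, 0.0, 0.001]
contact_force: [-5.3, 6.6, 19.9]
opening: 48.3
grip_force: 33.0
```

>>> step_arm(steps=[{"dx":0,"dy":0,"dz":0.001,"yaw":0},{"dx":0,"dy":0,"dz":0.0005,"yaw":0}])

```text
time: 5.37
eef_pos: [474.2, -318.4, 78.3]
tool_rot: [0.66, 0.752, -0.0, 0.001]
contact_force: [-8.1, 9.5, 28.7]
opening: 48.6
grip_force: 33.8
```

>>> step_arm(steps=[{"dx":0,"dy":0,"dz":-0.002,"yaw":0},{"dx":0,"dy":0,"dz":0,"yaw":0}])

```text
time: 5.53
eef_pos: [474.2, -318.6, 78.5]
tool_rot: [0.66, 0.751, -0.0, 0.001]
contact_force: [1.7, 0.2, 9.8]
opening: 48.2
grip_force: 32.2
```

>>> step_arm(steps=[{"dx":0,"dy":0,"dz":0,"yaw":0},{"dx":0,"dy":0,"dz":0,"yaw":0},{"dx":0,"dy":0,"dz":0,"yaw":0},{"dx":0,"dy":0,"dz":-0.01,"yaw":0},{"dx":0,"dy":0,"dz":-0.02,"yaw":0}], fingers=60)

```text
time: 5.95
eef_pos: [472.4, -316.9, 105.5]
tool_rot: [0.66, 0.751, 0.0, -0.002]
contact_force: [1.2, -0.9, 0.2]
opening: 65.7
grip_force: 0.0
```

>>> step_arm(steps=[{"dx":0.01,"dy":0,"dz":-0.03,"yaw":-7},{"dx":0.03,"dy":0,"dz":-0.02,"yaw":-7},{"dx":0.03,"dy":0,"dz":0,"yaw":-7},{"dx":0.03,"dy":0,"dz":0,"yaw":-7},{"dx":0.03,"dy":0,"dz":0,"yaw":-7}])

```text
time: 6.37
eef_pos: [422.2, -199.3, 158.3]
tool_rot: [0.4, 0.916, -0.0, 0.001]
contact_force: [-0.5, -0.3, -0.8]
opening: 65.3
grip_force: 0.0
```

```bash
python3 -c "
from h import *
import cv2
T=r.get_image('top')
cv2.imwrite('pics/c3.png',np.hstack([cv2.resize(r.get_image('scene')[260:360,300:430],(520,400)),cv2.resize(T[240:310,390:450],(280,400))]))
go(503,89,130,97.4)"
```

```text
t 6.4667 eef [ 420.4 -197.2  157.4] ang 42.81 tool d [153.8 255.1  27.7] yaw -54.59 F [-0.2  0.2  0.8] open 65.1 0.0 tilt [ 0.002  0.    -1.   ]
```

View pics/c3.png

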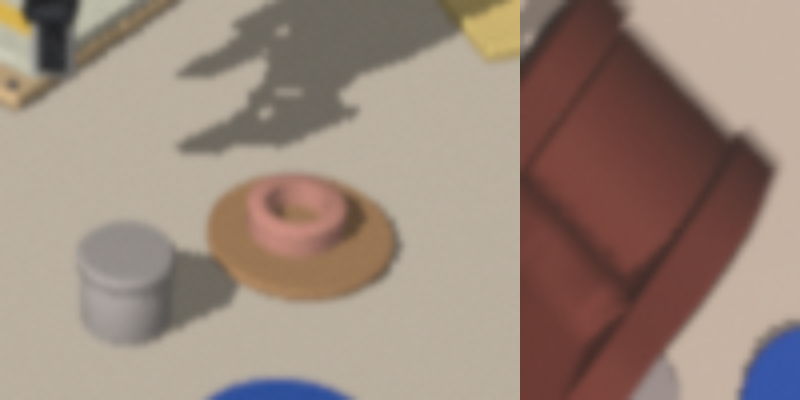

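The tape lies flat on the coaster: tape base centre about (297,222), coaster centre about (301,233). I'll quantify the offset.

```bash
python3 -c "
from h import *
p=lambda u,v,z:ray('scene',(300+u/4,260+v/4),z)
print(p(297,207,21),p(301,233,6),p(297,222,6))
u0=proj('scene',[473,-320,6]);print((u0-[300,260])*4)"
```

```text
[ 469.85063688 -319.84390984   21.        ] [ 470.22978695 -323.35849635    6.        ] [ 475.31281023 -316.1906476     6.        ]
[299.62068133 227.49159161]
```

>>> step_arm(steps=[{"dx":0.019,"dy":0.032,"dz":0,"yaw":0},{"dx":0.019,"dy":0.032,"dz":0,"yaw":0},{"dx":0.019,"dy":0.032,"dz":0,"yaw":0},{"dx":0.019,"dy":0.032,"dz":0,"yaw":0},{"dx":0.019,"dy":0.032,"dz":0,"yaw":0}], fingers=187)

```text
time: 6.88
eef_pos: [477.0, -21.0, 158.3]
tool_rot: [0.404, 0.915, 0.0, 0.001]
contact_force: [0.2, -1.3, 0.3]
opening: 22.7
grip_force: 0.0
```

>>> step_arm(steps=[{"dx":0.019,"dy":0.032,"dz":0,"yaw":0},{"dx":0.019,"dy":0.032,"dz":0,"yaw":0},{"dx":0.019,"dy":0.032,"dz":0,"yaw":0},{"dx":0,"dy":0,"dz":0,"yaw":-7},{"dx":0,"dy":0,"dz":0,"yaw":-7}])

```text
time: 7.3
eef_pos: [509.3, 86.4, 157.9]
tool_rot: [0.285, 0.958, 0.0, 0.0]
contact_force: [-0.1, -0.9, 0.3]
opening: 22.9
grip_force: 0.0
```

>>> step_arm(steps=[{"dx":0,"dy":0,"dz":0,"yaw":-7},{"dx":0,"dy":0,"dz":0,"yaw":-7},{"dx":0,"dy":0,"dz":0.005,"yaw":-7},{"dx":0,"dy":0,"dz":0.005,"yaw":-7},{"dx":0,"dy":0,"dz":0.005,"yaw":-7}])

```text
time: 7.72
eef_pos: [509.3, 84.3, 142.8]
tool_rot: [-0.015, 1.0, -0.0, 0.0]
contact_force: [-0.7, 0.3, -0.3]
opening: 23.0
grip_force: 0.0
```

>>> step_arm(steps=[{"dx":0,"dy":0,"dz":0.005,"yaw":-5.5},{"dx":0,"dy":0,"dz":0,"yaw":0}])

```text
time: 7.88
eef_pos: [508.7, 84.3, 136.9]
tool_rot: [-0.062, 0.998, 0.0, -0.0]
contact_force: [-0.3, -0.1, -0.2]
opening: 22.7
grip_force: 0.0
```

```bash
python3 -c "
from h import *
import cv2
go(503,89,89,97.4)
cv2.imwrite('pics/c4.png',cv2.resize(r.get_image('scene')[180:290,220:360],(760,597),interpolation=cv2.INTER_CUBIC))
w=.129;u=np.array([-np.sin(w),np.cos(w),0]);s=r.sense()
for h in (70,73):
  for k in(-1,1): print(h,k,(proj('scene',s['eef_pos']-[0,0,h]+k*u*18)-[220,180])*5.43)
for k in(-31,31): print('bar',(proj('scene',np.array([503,89,36])+k*np.array([np.cos(w),np.sin(w),0]))-[220,180])*5.43)
"
```

```text
t 7.8833 eef [508.7  84.3 136.9] ang 97.11 tool d [ 5.   5.3 47.9] yaw -0.29 F [-0.3 -0.1 -0.2] open 22.7 0.0 tilt [ 0.001  0.    -1.   ]
70 -1 [284.55709819 218.39202073]
70 1 [231.44917323 196.17941788]
73 -1 [284.88106737 223.98607192]
73 1 [231.83277245 201.70668939]
bar [199.27749995 289.53054777]
bar [291.04359494 241.89299371]
```

View pics/c4.png

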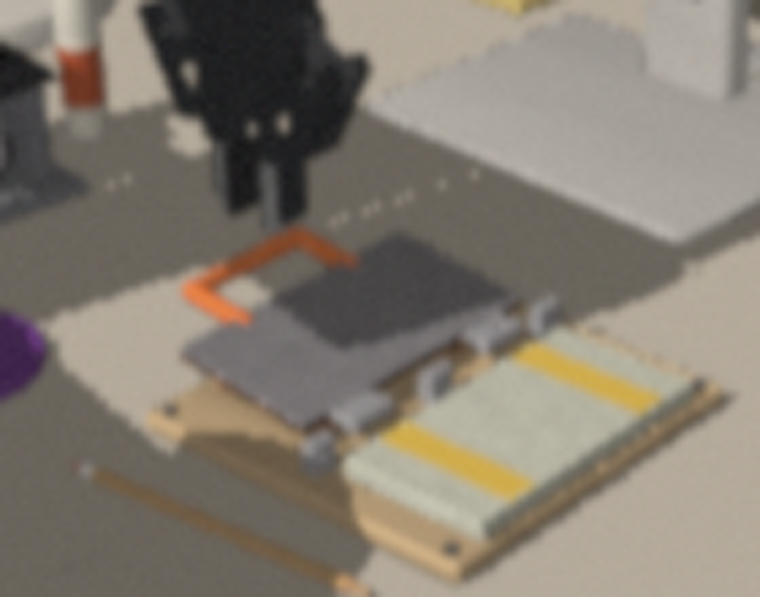

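>>> step_arm(steps=[{"dx":0.005,"dy":0.005,"dz":0,"yaw":0},{"dx":0,"dy":0,"dz":0.012,"yaw":0},{"dx":0,"dy":0,"dz":0.012,"yaw":0},{"dx":0,"dy":0,"dz":0.012,"yaw":0},{"dx":0,"dy":0,"dz":0.01,"yaw":0}])

```text
time: 8.35
eef_pos: [502.5, 88.9, 89.3]
tool_rot: [-0.06, 0.998, 0.0, -0.001]
contact_force: [-0.8, 0.2, 0.3]
opening: 22.8
grip_force: 0.0
```

>>> step_arm(steps=[{"dx":0,"dy":0,"dz":0,"yaw":0},{"dx":0,"dy":0,"dz":0,"yaw":0},{"dx":0,"dy":0,"dz":0,"yaw":0}], fingers=255, grip_force=25)

```text
time: 8.6
eef_pos: [501.3, 90.7, 90.0]
tool_rot: [-0.061, 0.998, 0.002, -0.002]
contact_force: [-5.2, 11.0, -0.2]
opening: 8.8
grip_force: 26.3
```

```bash
python3 -c "
from h import *
go(503,89,89,97.4)
for n in range(0,19):
  a=.094+(3.14-.094)*n/18; print(n,np.round([124*(np.cos(a)-np.cos(.094)),124*(np.sin(a)-np.sin(.094))],1),end=' ')"
```

```text
t 8.6 eef [501.3  90.7  90. ] ang 96.99 tool d [-1.5 -1.9  1. ] yaw -0.41 F [-5.2 11.  -0.2] open 8.8 26.30540281534195 tilt [ 0.004  0.005 -1.   ]
0 [0. 0.] 1 [-3.7 20.6] 2 [-10.9  40.3] 3 [-21.2  58.5] 4 [-34.5  74.8] 5 [-50.3  88.5] 6 [-68.2  99.4] 7 [-87.7 107.1] 8 [-108.2  111.4] 9 [-129.2  112.2] 10 [-150.   109.5] 11 [-170.   103.3] 12 [-188.7   93.8] 13 [-205.5   81.3] 14 [-220.    66.2] 15 [-231.7   48.8] 16 [-240.4   29.7] 17 [-245.6    9.4] 18 [-247.5  -11.4]
```

>>> step_arm(steps=[{"dx":0,"dy":0.002,"dz":0,"yaw":-0.4},{"dx":0,"dy":-0.004,"dz":-0.0205,"yaw":0},{"dx":0,"dy":-0.007,"dz":-0.0195,"yaw":0},{"dx":0,"dy":-0.0105,"dz":-0.018,"yaw":0}])

```text
time: 8.93
eef_pos: [504.4, 67.9, 148.4]
tool_rot: [-0.063, 0.998, -0.002, -0.002]
contact_force: [2.9, -21.8, -19.4]
opening: 9.2
grip_force: 25.2
```

>>> step_arm(steps=[{"dx":0,"dy":-0.013,"dz":-0.0165,"yaw":0},{"dx":0,"dy":-0.016,"dz":-0.0135,"yaw":0}])

```text
time: 9.1
eef_pos: [508.1, 38.8, 177.9]
tool_rot: [-0.063, 0.998, -0.002, -0.002]
contact_force: [4.5, -14.3, -25.2]
opening: 9.1
grip_force: 24.1
```

```bash
python3 -c "
from h import *
go(503,89,89,97.4)"
```

```text
t 9.1 eef [508.1  38.8 177.9] ang 97.25 tool d [-1.7 50.7 88.7] yaw -0.15 F [  4.5 -14.3 -25.2] open 9.1 24.10535842180252 tilt [ 0.005 -0.003 -1.   ]
```

>>> step_arm(steps=[{"dx":0,"dy":-0.018,"dz":-0.0085,"yaw":0},{"dx":0,"dy":-0.0195,"dz":-0.0075,"yaw":0},{"dx":0,"dy":-0.0205,"dz":-0.0045,"yaw":0}])

```text
time: 9.35
eef_pos: [515.9, -17.2, 199.9]
tool_rot: [-0.064, 0.998, 0.001, -0.001]
contact_force: [-1.3, 1.0, -6.6]
opening: 8.9
grip_force: 24.6
```

>>> step_arm(steps=[{"dx":0,"dy":-0.021,"dz":-0.0005,"yaw":0},{"dx":0,"dy":-0.021,"dz":0.0025,"yaw":0},{"dx":0,"dy":-0.02,"dz":0.006,"yaw":0}])

```text
time: 9.6
eef_pos: [524.4, -79.1, 192.0]
tool_rot: [-0.064, 0.998, 0.001, -0.0]
contact_force: [-0.5, 4.0, -3.4]
opening: 9.3
grip_force: 24.5
```

```bash
python3 -c "
from h import *
go(503,89,89,97.4)"
```

```text
t 9.6 eef [524.4 -79.1 192. ] ang 97.31 tool d [ -0.2 169.3 103.1] yaw -0.09 F [-0.5  4.  -3.4] open 9.3 24.488993883132935 tilt [ 0.     0.001 -1.   ]
```

Forces are low. I'll continue the arc.

>>> step_arm(steps=[{"dx":0,"dy":-0.0185,"dz":0.0095,"yaw":0},{"dx":0,"dy":-0.017,"dz":0.0125,"yaw":0},{"dx":0,"dy":-0.0145,"dz":0.015,"yaw":0}])

```text
time: 9.85
eef_pos: [531.1, -128.6, 154.5]
tool_rot: [-0.064, 0.998, 0.001, 0.0]
contact_force: [1.6, 7.0, -2.4]
opening: 8.7
grip_force: 24.3
```

>>> step_arm(steps=[{"dx":0,"dy":-0.0115,"dz":0.0175,"yaw":0},{"dx":0,"dy":-0.0085,"dz":0.019,"yaw":0}])

```text
time: 10.02
eef_pos: [533.6, -148.1, 117.6]
tool_rot: [-0.064, 0.998, 0.001, 0.0]
contact_force: [1.4, 8.6, -2.2]
opening: 8.7
grip_force: 24.5
```

```bash
python3 -c "
from h import *
go(503,89,89,97.4)"
```

```text
t 10.0167 eef [ 533.6 -148.1  117.6] ang 97.29 tool d [  0.3 239.   29. ] yaw -0.11 F [ 1.4  8.6 -2.2] open 8.7 24.461467266082764 tilt [-0.     0.002 -1.   ]
```

>>> step_arm(steps=[{"dx":0,"dy":-0.004,"dz":0.018,"yaw":0},{"dx":0,"dy":-0.001,"dz":0.015,"yaw":0},{"dx":0,"dy":0,"dz":0.003,"yaw":0}])

```text
time: 10.27
eef_pos: [534.2, -153.4, 80.3]
tool_rot: [-0.063, 0.998, -0.0, -0.0]
contact_force: [1.1, -3.3, 2.4]
opening: 8.7
grip_force: 25.3
```

>>> step_arm(steps=[{"dx":0,"dy":0,"dz":0.002,"yaw":0},{"dx":0,"dy":0,"dz":0,"yaw":0}])

```text
time: 10.43
eef_pos: [534.3, -153.3, 80.5]
tool_rot: [-0.064, 0.998, -0.001, -0.0]
contact_force: [-0.2, -3.7, -0.9]
opening: 8.5
grip_force: 25.0
```

>>> step_arm(steps=[{"dx":0,"dy":0,"dz":0.002,"yaw":0},{"dx":0,"dy":0,"dz":0,"yaw":0}])

```text
time: 10.6
eef_pos: [534.5, -153.3, 79.9]
tool_rot: [-0.064, 0.998, -0.001, 0.0]
contact_force: [-4.5, -2.1, 10.4]
opening: 8.7
grip_force: 26.0
```

>>> step_arm(steps=[{"dx":0,"dy":0,"dz":0.002,"yaw":0},{"dx":0,"dy":0,"dz":0,"yaw":0}])

```text
time: 10.77
eef_pos: [534.8, -153.3, 79.3]
tool_rot: [-0.064, 0.998, -0.001, 0.0]
contact_force: [-10.0, 0.3, 22.7]
opening: 8.5
grip_force: 27.3
```

>>> step_arm(steps=[{"dx":0,"dy":0,"dz":-0.001,"yaw":0},{"dx":0,"dy":0,"dz":0,"yaw":0},{"dx":0,"dy":0,"dz":0,"yaw":0}], fingers=190)

```text
time: 11.02
eef_pos: [534.2, -152.4, 77.3]
tool_rot: [-0.064, 0.998, 0.0, 0.0]
contact_force: [-0.4, -0.1, 0.2]
opening: 21.5
grip_force: 0.0
```

>>> step_arm(steps=[{"dx":0,"dy":0,"dz":-0.01,"yaw":0},{"dx":0,"dy":0,"dz":-0.03,"yaw":0},{"dx":0,"dy":0,"dz":-0.04,"yaw":0},{"dx":0,"dy":0.02,"dz":-0.03,"yaw":0},{"dx":0,"dy":0.04,"dz":0,"yaw":0}])

```text
time: 11.43
eef_pos: [529.5, -96.4, 195.0]
tool_rot: [-0.062, 0.998, -0.003, 0.005]
contact_force: [1.4, 0.4, 0.4]
opening: 21.7
grip_force: 0.0
```

>>> step_arm(steps=[{"dx":0.002,"dy":0.041,"dz":0,"yaw":0},{"dx":0.002,"dy":0.041,"dz":0,"yaw":0},{"dx":0.002,"dy":0.041,"dz":0,"yaw":0},{"dx":0.002,"dy":0.041,"dz":0,"yaw":0},{"dx":0.002,"dy":0.041,"dz":0,"yaw":0}], fingers=75)

```text
time: 11.85
eef_pos: [489.7, 110.7, 188.1]
tool_rot: [-0.064, 0.998, 0.0, 0.0]
contact_force: [-0.2, 0.2, -0.5]
opening: 60.3
grip_force: 0.0
```

```bash
python3 -c "
from h import *
import cv2
go(478,318,190,-2.7)
cv2.imwrite('pics/s5.png',r.get_image('scene'));cv2.imwrite('pics/t5.png',r.get_image('top'))
cv2.imwrite('pics/c5.png',np.hstack([cv2.resize(cv2.imread('pics/s5.png')[205:295,240:370],(500,346),interpolation=cv2.INTER_CUBIC),cv2.resize(cv2.imread('pics/t5.png')[215:315,290:370],(277,346),interpolation=cv2.INTER_CUBIC)]))"
```

```text
t 11.85 eef [489.7 110.7 188.1] ang 97.31 tool d [-14.7 207.1  -1.9] yaw 100.01 F [-0.2  0.2 -0.5] open 60.3 0.0 tilt [-0.001  0.    -1.   ]
```

View pics/c5.png

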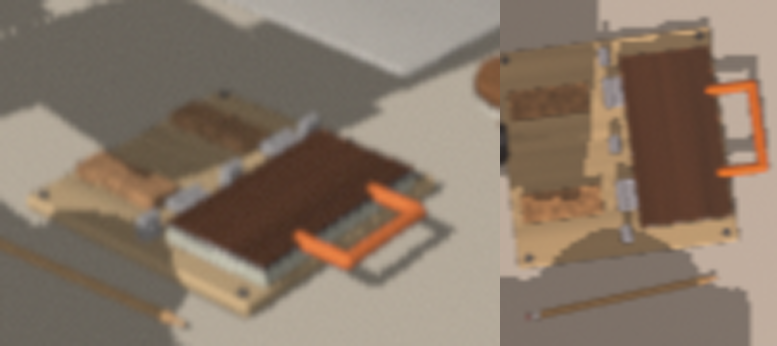

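The panel is flipped with its wood face up (top crop corners about (622,50), (705,45), (733,215), (642,226)). I'll measure the wood face in both pictures.

Run:
```python
from h import *
import cv2
for n,f,(x0,x1,y0,y1) in(("top","pics/t5.png",(318,362,225,285)),("scene","pics/s5.png",(280,352,235,280))):
    im=cv2.imread(f)[y0:y1,x0:x1].astype(int)
    b,g,rr=im[...,0],im[...,1],im[...,2]
    m=((rr<115)&(rr-b>18)&(rr>40)&(b<60)&(g<70)).astype(np.uint8)
    m=cv2.morphologyEx(m,cv2.MORPH_OPEN,np.ones((3,3)))
    k,l,st,c=cv2.connectedComponentsWithStats(m);i=1+st[1:,4].argmax()
    P=[ray(n,(u+x0,v+y0),27)[:2] for v,u in zip(*np.where(l==i))]
    q=cv2.minAreaRect(np.array(P,np.float32));print(n,q,np.mean(P,0),st[i])
w=.129;Rz=R.from_euler('z',w).as_matrix();o=np.array([518.9,-33.4,0])
for p in[(75,-12),(75,-92),(-75,-92),(-75,-12)]:
    P=Rz@np.array([*p,27])+o
    print(((proj('scene',P)-[240,205])*346/90).round(),((proj('top',P)-[290,215])*3.46+[500,0]).round())
```

```text
top ((525.4495239257812, -84.34007263183594), (144.6436767578125, 74.85784149169922), 7.748288631439209) [524.86846695 -84.17109311] [   7    4   31   50 1188]
scene ((523.1793823242188, -86.56944274902344), (144.6991424560547, 78.7345199584961), 7.963759422302246) [519.29947108 -87.13848174] [  6   4  59  35 982]
[320. 124.] [617.  54.]
[416. 164.] [708.  43.]
[264. 265.] [731. 214.]
[165. 218.] [639. 225.]
```

>>> step_arm(steps=[{"dx":-0.0025,"dy":0.0345,"dz":-0.003,"yaw":0},{"dx":-0.0025,"dy":0.0345,"dz":-0.003,"yaw":0},{"dx":-0.0025,"dy":0.0345,"dz":-0.003,"yaw":0},{"dx":-0.0025,"dy":0.0345,"dz":-0.003,"yaw":0},{"dx":-0.0025,"dy":0.0345,"dz":-0.003,"yaw":0}], fingers=105)

```text
time: 12.37
eef_pos: [480.7, 282.9, 203.1]
tool_rot: [-0.064, 0.998, 0.0, 0.0]
contact_force: [1.0, -0.0, 0.7]
opening: 49.9
grip_force: 0.0
```

>>> step_arm(steps=[{"dx":-0.0025,"dy":0.0345,"dz":-0.003,"yaw":0},{"dx":0,"dy":0,"dz":0,"yaw":7},{"dx":0,"dy":0,"dz":0,"yaw":7},{"dx":0,"dy":0,"dz":0,"yaw":7},{"dx":0,"dy":0,"dz":0,"yaw":7}])

```text
time: 12.78
eef_pos: [479.0, 316.1, 205.7]
tool_rot: [0.182, 0.983, -0.0, -0.0]
contact_force: [-0.3, 0.3, 0.2]
opening: 50.2
grip_force: 0.0
```

>>> step_arm(steps=[{"dx":0,"dy":0,"dz":0,"yaw":7},{"dx":0,"dy":0,"dz":0,"yaw":7},{"dx":0,"dy":0,"dz":0,"yaw":7},{"dx":0,"dy":0,"dz":0,"yaw":7},{"dx":0,"dy":0,"dz":0,"yaw":7}])

```text
time: 13.2
eef_pos: [479.2, 315.7, 205.8]
tool_rot: [0.47, 0.883, -0.0, -0.0]
contact_force: [-0.2, 0.6, 0.4]
opening: 50.3
grip_force: 0.0
```

>>> step_arm(steps=[{"dx":0,"dy":0,"dz":0,"yaw":7},{"dx":0,"dy":0,"dz":0,"yaw":7},{"dx":0,"dy":0,"dz":0,"yaw":7},{"dx":0,"dy":0,"dz":0,"yaw":7},{"dx":0,"dy":0,"dz":0,"yaw":7}])

```text
time: 13.62
eef_pos: [479.2, 315.7, 205.8]
tool_rot: [0.714, 0.701, -0.0, -0.0]
contact_force: [-0.1, 1.0, 0.6]
opening: 50.1
grip_force: 0.0
```

```bash
python3 -c "
from h import *
import cv2
go(478,318,150,-2.7)
print('glue',ray('top',(195.8,234.9),97))
cv2.imwrite('pics/c6.png',np.hstack([cv2.resize(r.get_image('scene')[140:240,180:260],(480,600),interpolation=cv2.INTER_CUBIC),cv2.resize(r.get_image('top')[220:300,170:210],(300,600),interpolation=cv2.INTER_CUBIC)]))
s=r.sense();w=np.radians(-2.7);u=np.array([np.cos(w),np.sin(w),0])
for h in (68,70):
  for k in(-1,1): print(h,k,(proj('scene',s['eef_pos']-[0,0,h]+k*u*25.5)-[180,140])*6)
print('grip top',(proj('scene',[478,318,116])-[180,140])*6)
"
```

```text
t 13.6167 eef [479.2 315.7 205.8] ang -1.04 tool d [ 2.2 -1.2 55.8] yaw 1.66 F [-0.1  1.   0.6] open 50.1 0.0 tilt [ 0. -0. -1.]
glue [568.48474032 330.75955951  97.        ]
68 -1 [115.67831214 201.62527555]
68 1 [213.44693176 174.99736882]
70 -1 [116.23773479 205.66270312]
70 1 [213.9207418  178.96917621]
grip top [165.99222086 230.69739816]
```

View pics/c6.png

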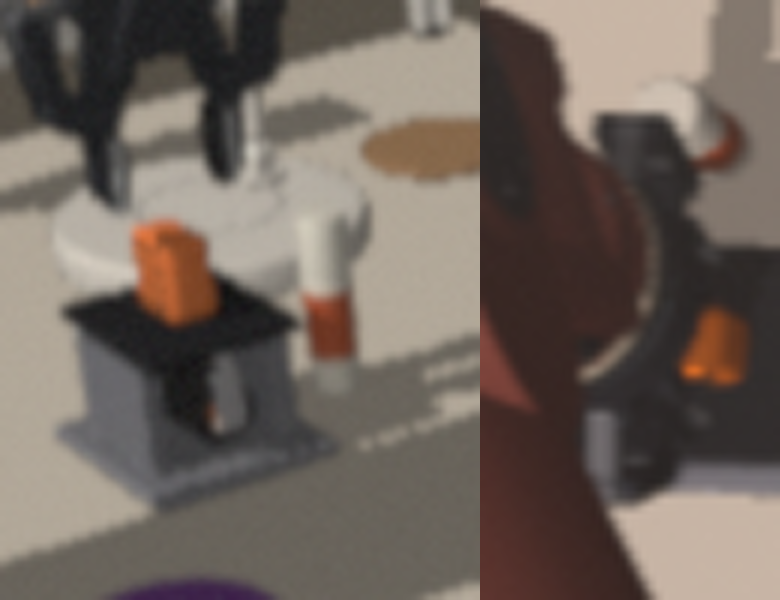

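The crop shows the open fingers above the orange grip (top centre about (170,237)). Flange corners are left (65,313), front (165,368) and right (300,320); stand base corners are (57,435), (155,507) and (342,447).

Run:
```python
from h import *
from scipy.optimize import least_squares
S=lambda u,v:np.array((180+(u-2.5)/6,140+(v-2.5)/6))
B=lambda u,v:np.array((175+(u-601.5)*.325,230+(v-1.5)*70/215))
O=[(-42,46,74,'scene',S(65,313)),(-42,-46,74,'scene',S(165,368)),(42,-46,74,'scene',S(300,321)),(-50,55,8,'scene',S(57,435)),(-50,-55,8,'scene',S(155,502)),(50,-55,8,'scene',S(342,447)),
(42,46,74,'top',B(630,67)),(42,-46,74,'top',B(728,72)),(-42,-46,74,'top',B(721,161)),(-42,46,74,'top',B(624,156)),(0,0,116,'scene',S(171,238)),(0,0,116,'top',B(666,109))]
for sel in(('scene',),('top',),('scene','top')):
    L=[o for o in O if o[3] in sel]
    e=lambda p:np.ravel([proj(o[3],R.from_euler('z',p[2]).apply(o[:3])+[p[0],p[1],0])-o[4] for o in L])
    f=least_squares(e,[478,318,0],loss='soft_l1',x_scale=[10,10,.1]);print(sel,f.x.round(3),e(f.x).round(1).tolist())
```

```text
('scene',) [ 4.78974e+02  3.16349e+02 -5.10000e-02] [-1.1, -0.8, -2.7, 0.5, 1.4, 0.2, -0.5, -1.0, 0.9, 1.3, 0.5, 0.0, 0.2, -0.7]
('top',) [ 4.79880e+02  3.22668e+02 -4.00000e-02] [0.3, 0.1, 0.1, -0.1, 0.2, -0.1, -0.3, 0.1, -0.3, -0.0]
('scene', 'top') [ 4.80256e+02  3.21429e+02 -4.30000e-02] [-1.6, -1.4, -3.0, -0.2, 0.8, -0.6, -1.0, -1.6, 0.5, 0.6, -0.1, -0.8, 0.8, -0.1, 0.6, -0.2, 0.5, -0.2, 0.1, -0.0, -0.4, -1.4, 0.1, -0.2]
```

>>> step_arm(steps=[{"dx":0.0047,"dy":0.001,"dz":0,"yaw":1.5},{"dx":0,"dy":0,"dz":0.016,"yaw":0},{"dx":0,"dy":0,"dz":0.016,"yaw":0},{"dx":0,"dy":0,"dz":0.016,"yaw":0},{"dx":0,"dy":0,"dz":0.008,"yaw":0}])

```text
time: 14.13
eef_pos: [479.4, 320.3, 147.6]
tool_rot: [0.719, 0.695, -0.001, -0.0]
contact_force: [-0.6, -0.4, -0.3]
opening: 50.1
grip_force: 0.0
```

>>> step_arm(steps=[{"dx":0,"dy":0,"dz":0,"yaw":0},{"dx":0,"dy":0,"dz":0,"yaw":0},{"dx":0,"dy":0,"dz":0,"yaw":0},{"dx":0,"dy":0,"dz":0,"yaw":0},{"dx":0,"dy":0,"dz":0,"yaw":0}], fingers=255, grip_force=60)

```text
time: 14.55
eef_pos: [480.3, 320.9, 150.0]
tool_rot: [0.72, 0.694, 0.0, 0.0]
contact_force: [-0.1, 0.4, -3.6]
opening: 25.3
grip_force: 59.1
```

```bash
python3 -c "
from h import *
go(480,320.5,150,-2.5)"
```

```text
t 14.55 eef [480.3 320.9 150. ] ang -2.15 tool d [-0.4 -0.3 -0. ] yaw 0.35 F [-0.1  0.4 -3.6] open 25.3 59.073784947395325 tilt [ 0.     0.001 -1.   ]
```

>>> step_arm(steps=[{"dx":0,"dy":0,"dz":-0.008,"yaw":0},{"dx":0,"dy":0,"dz":-0.018,"yaw":0},{"dx":0,"dy":0,"dz":-0.025,"yaw":0},{"dx":0,"dy":0,"dz":-0.025,"yaw":0},{"dx":0,"dy":0,"dz":-0.01,"yaw":0}])

```text
time: 14.97
eef_pos: [481.1, 321.2, 239.9]
tool_rot: [0.72, 0.694, 0.002, 0.001]
contact_force: [1.1, 0.2, -2.1]
opening: 25.6
grip_force: 59.7
```

>>> step_arm(steps=[{"dx":-0.02,"dy":0.0005,"dz":0,"yaw":0},{"dx":-0.034,"dy":0.0005,"dz":0,"yaw":0},{"dx":-0.036,"dy":0.0005,"dz":0,"yaw":0},{"dx":-0.036,"dy":0.0005,"dz":0,"yaw":0},{"dx":-0.036,"dy":0.0005,"dz":0,"yaw":0}])

```text
time: 15.38
eef_pos: [476.0, 157.5, 235.3]
tool_rot: [0.72, 0.694, 0.0, 0.0]
contact_force: [1.2, 0.6, -4.3]
opening: 25.4
grip_force: 59.7
```

>>> step_arm(steps=[{"dx":-0.036,"dy":0.0005,"dz":0,"yaw":0},{"dx":-0.036,"dy":0.0005,"dz":0,"yaw":0},{"dx":-0.036,"dy":0.0005,"dz":0,"yaw":0},{"dx":-0.036,"dy":0.0005,"dz":0,"yaw":0},{"dx":-0.036,"dy":0.0005,"dz":0,"yaw":0}])

```text
time: 15.8
eef_pos: [471.7, -22.8, 235.5]
tool_rot: [0.72, 0.694, 0.0, 0.0]
contact_force: [1.0, -0.3, -3.5]
opening: 25.5
grip_force: 59.7
```

>>> step_arm(steps=[{"dx":-0.036,"dy":0,"dz":0,"yaw":0},{"dx":-0.025,"dy":0,"dz":0,"yaw":0},{"dx":-0.01,"dy":0,"dz":0,"yaw":-4.5},{"dx":0,"dy":0,"dz":0,"yaw":-5},{"dx":0,"dy":0,"dz":0,"yaw":0}])

```text
time: 16.22
eef_pos: [469.2, -92.9, 235.3]
tool_rot: [0.66, 0.752, 0.0, -0.0]
contact_force: [-0.0, 0.1, -3.9]
opening: 25.2
grip_force: 59.7
```

```bash
python3 -c "
from h import *
go(469.5,-92.6,168,7.55)"
```

```text
t 16.2167 eef [469.2 -92.9 235.3] ang 7.45 tool d [ 0.3  0.3 67.3] yaw -0.1 F [-0.   0.1 -3.9] open 25.2 59.70611393451691 tilt [ 0. -0. -1.]
```

>>> step_arm(steps=[{"dx":0,"dy":0,"dz":0.015,"yaw":0},{"dx":0,"dy":0,"dz":0.02,"yaw":0},{"dx":0,"dy":0,"dz":0.02,"yaw":0},{"dx":0,"dy":0,"dz":0.008,"yaw":0},{"dx":0,"dy":0,"dz":0,"yaw":0}])

```text
time: 16.63
eef_pos: [468.3, -91.1, 170.3]
tool_rot: [0.661, 0.75, -0.0, -0.002]
contact_force: [-0.3, 0.0, -2.9]
opening: 25.3
grip_force: 59.6
```

```bash
python3 -c "
from h import *
import cv2
go(469.5,-92.6,168,7.55)
cv2.imwrite('pics/s7.png',r.get_image('scene'))
cv2.imwrite('pics/c7.png',cv2.resize(cv2.imread('pics/s7.png')[205:280,265:365],(800,600),interpolation=cv2.INTER_CUBIC))
s=r.sense();w=.132;y=np.array([-np.sin(w),np.cos(w),0]);x=np.array([np.cos(w),np.sin(w),0]);c=s['eef_pos']-[0,0,84]
f=lambda P:((proj('scene',P)-[265,205]+.5)*8).round()
for i in(-1,1):
  for j in(-1,1): print('flange bottom',i,j,f(c+x*42*i+y*46*j),f(c+x*42*i+y*46*j+[0,0,8]))
for j in(-1,1): print('wheel bottom',j,f(c+y*35*j-[0,0,51]),'panel',f(np.array([525,-85.2,27])-75*x+j*40*y),f(np.array([525,-85.2,27])+75*x+j*40*y))
"
```

```text
t 16.6333 eef [468.3 -91.1 170.3] ang 7.26 tool d [-1.6  1.   2.3] yaw -0.29 F [-0.3  0.  -2.9] open 25.3 59.56364929676056 tilt [ 0.002 -0.003 -1.   ]
flange bottom -1 -1 [307. 414.] [306. 389.]
flange bottom -1 1 [ 64. 304.] [ 62. 280.]
flange bottom 1 -1 [501. 293.] [501. 269.]
flange bottom 1 1 [261. 194.] [261. 170.]
wheel bottom -1 [378. 491.] panel [352. 556.] [668. 345.]
wheel bottom 1 [199. 408.] panel [147. 458.] [468. 263.]
```

View pics/c7.png

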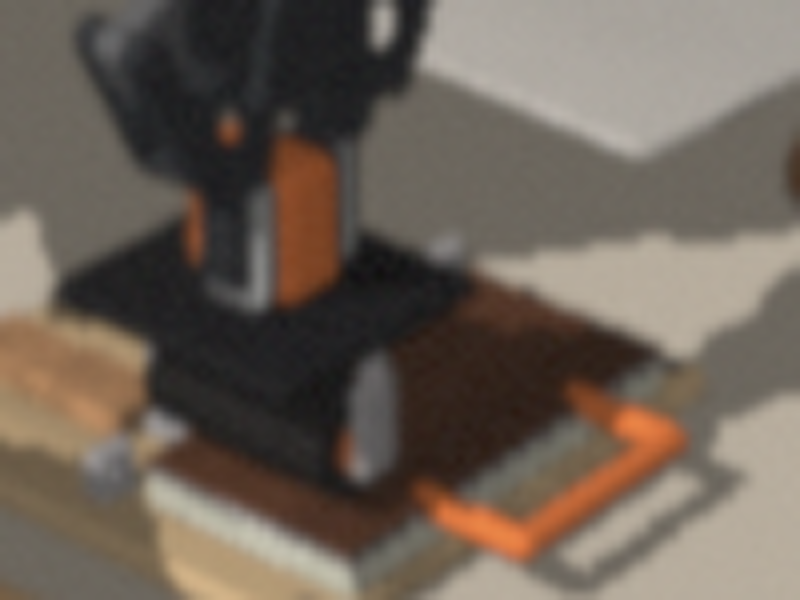

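The crop shows the wheel just above the panel's near end with the flange's left corner at (58,290), its right corner at (472,285), and the panel's near corner at (352,558). I'll measure the edge offsets numerically.

```bash
cat > e.py <<'E'
from h import *
import cv2
from scipy.ndimage import map_coordinates,gaussian_filter
def prof(img,A,B,n=7,w=5,ch=2,sgn=0):
    im=gaussian_filter(img[...,ch].astype(float),0.6);a,b=proj('scene',A),proj('scene',B);t=(b-a)/np.linalg.norm(b-a);nn=np.array([-t[1],t[0]])
    out=[];k=np.arange(-w,w+.01,.1)
    for f in np.linspace(.05,.95,n):
        q=(a+f*(b-a))[:,None]+nn[:,None]*k;v=map_coordinates(im,[q[1],q[0]],order=1);g=np.gradient(v);g=np.abs(g) if sgn==0 else g*sgn
        out.append((round(float(k[g.argmax()]),1),round(float(g.max()*10))))
    return nn.round(2),out
if __name__=="__main__":
    I=cv2.imread('pics/s7.png');w=.132;y=np.array([-np.sin(w),np.cos(w),0]);x=np.array([np.cos(w),np.sin(w),0]);z=np.array([0,0,1.])
    c=np.array([468.3,-91.1,86.3]);b=np.array([525,-85.2,27])
    P=lambda X,Y,Z,o=c:o+X*x+Y*y+Z*z
    print('fl +46 top',prof(I,P(-40,46,8),P(0,46,8)))
    print('fl +42 top',prof(I,P(42,-15,8),P(42,-45,8)))
    print('fl -46 bot',prof(I,P(-20,-46,0),P(41,-46,0)))
    print('fl -42 bot',prof(I,P(-42,45,0),P(-42,30,0)))
    print('pan -75',prof(I,P(-75,39,0,b),P(-75,-39,0,b),w=3))
    print('pan -40',prof(I,P(-74,-40,0,b),P(-40,-40,0,b),w=3))
    print('pan -40',prof(I,P(-25,-40,0,b),P(25,-40,0,b),w=3))
    print('wheel end bottom',prof(I,P(-8,-35,-51),P(4,-35,-51),w=3))
    print('wheel bottom',prof(I,P(-4,30,-51),P(-4,-30,-51),w=4))
    print([tuple((proj('scene',p+v)-proj('scene',p)).round(3)) for p in[b] for v in(x,y,z)])
E
python3 e.py
```

```text
fl +46 top (array([0.48, 0.88]), [(-0.6, 29), (-0.5, 24), (-0.4, 25), (-0.4, 25), (-0.4, 26), (-0.4, 26), (-0.3, 25)])
fl +42 top (array([-0.38,  0.93]), [(1.4, 27), (1.2, 31), (1.3, 34), (1.5, 29), (1.9, 25), (1.4, 28), (0.8, 33)])
fl -46 bot (array([0.53, 0.85]), [(-1.6, 22), (-3.0, 19), (-2.2, 9), (-1.5, 7), (-1.9, 8), (-2.1, 14), (5.0, 9)])
fl -42 bot (array([-0.41,  0.91]), [(-0.3, 34), (0.4, 36), (0.1, 39), (-0.2, 40), (-0.6, 40), (-0.2, 41), (-0.5, 43)])
pan -75 (array([-0.43,  0.9 ]), [(0.7, 27), (1.7, 32), (1.9, 28), (0.3, 31), (1.3, 37), (1.5, 39), (0.9, 36)])
pan -40 (array([0.56, 0.83]), [(1.4, 15), (1.6, 15), (1.3, 16), (0.8, 17), (0.5, 17), (1.0, 18), (-2.3, 25)])
pan -40 (array([0.56, 0.83]), [(2.2, 23), (1.1, 20), (0.6, 20), (0.9, 19), (1.1, 20), (0.6, 20), (0.9, 19)])
wheel end bottom (array([0.55, 0.84]), [(-2.2, 10), (-2.1, 11), (-2.9, 18), (-3.0, 25), (-2.4, 30), (-2.6, 30), (-2.2, 25)])
wheel bottom (array([-0.42,  0.91]), [(1.2, 17), (1.6, 16), (1.5, 15), (2.0, 17), (1.6, 16), (-2.9, 18), (-2.2, 36)])
[(np.float64(0.265), np.float64(-0.169)), (np.float64(-0.316), np.float64(-0.14)), (np.float64(-0.002), np.float64(-0.35))]
```

>>> step_arm(steps=[{"dx":0,"dy":0,"dz":0,"yaw":0},{"dx":0,"dy":0,"dz":0,"yaw":0}])

```text
time: 16.85
eef_pos: [470.0, -92.3, 173.8]
tool_rot: [0.661, 0.751, 0.0, 0.001]
contact_force: [-0.6, -0.9, -3.6]
opening: 25.1
grip_force: 59.6
```

```bash
python3 -c "
from h import *
go(469.5,-92.8,168,7.55);print((R.from_quat(r.sense()['tool_rot']).as_matrix()).round(4))"
```

```text
t 16.85 eef [470.  -92.3 173.8] ang 7.3 tool d [-0.4 -0.6  5.8] yaw -0.25 F [-0.6 -0.9 -3.6] open 25.1 59.5647919178009 tilt [-0.001  0.002 -1.   ]
[[-1.271e-01  9.919e-01  1.800e-03]
 [ 9.919e-01  1.272e-01 -8.000e-04]
 [-1.100e-03  1.700e-03 -1.000e+00]]
```

>>> step_arm(steps=[{"dx":-0.0005,"dy":-0.0005,"dz":0.006,"yaw":-0.2},{"dx":0,"dy":0,"dz":0.004,"yaw":0},{"dx":0,"dy":0,"dz":0.003,"yaw":0},{"dx":0,"dy":0,"dz":0,"yaw":0},{"dx":0,"dy":0,"dz":0,"yaw":0}])

```text
time: 17.27
eef_pos: [469.2, -92.9, 159.8]
tool_rot: [0.659, 0.752, 0.0, 0.0]
contact_force: [0.2, -0.5, 2.4]
opening: 25.1
grip_force: 60.4
```

>>> step_arm(steps=[{"dx":0,"dy":0,"dz":0.002,"yaw":0},{"dx":0,"dy":0,"dz":0,"yaw":0},{"dx":0,"dy":0,"dz":0,"yaw":0}])

```text
time: 17.52
eef_pos: [469.2, -92.8, 157.8]
tool_rot: [0.659, 0.752, 0.0, 0.0]
contact_force: [0.6, -0.9, 3.7]
opening: 25.2
grip_force: 60.5
```

Run:
```python
from e import *
I=r.get_image('scene');cv2.imwrite('pics/s8.png',I);w=.132;y=np.array([-np.sin(w),np.cos(w),0]);x=np.array([np.cos(w),np.sin(w),0]);z=np.array([0,0,1.])
s=r.sense();print(s['eef_pos']);c=s['eef_pos']-[0,0,84];b=np.array([525,-85.2,27])
P=lambda X,Y,Z,o=c:o+X*x+Y*y+Z*z
print('fl +46 top',prof(I,P(-40,46,8),P(0,46,8)))
print('fl +42 top',prof(I,P(42,-15,8),P(42,-45,8)))
print('fl -42 bot',prof(I,P(-42,45,0),P(-42,10,0)))
print('pan -40 z21',prof(I,P(-74,-40,-6,b),P(-40,-40,-6,b),w=3))
print('pan -40 z21',prof(I,P(-25,-40,-6,b),P(40,-40,-6,b),w=3))
print('pan -75 z21',prof(I,P(-75,39,-6,b),P(-75,-39,-6,b),w=3))
# steel plate right edge / wheel end along contact line
a=proj('scene',P(0,-20,-44));d=proj('scene',P(0,-50,-44))
for Z in(-36,-40,-44):
  a=proj('scene',P(0,-25,Z));d=proj('scene',P(0,-50,Z));q=np.array([a+(d-a)*f for f in np.linspace(0,1,26)]).T
  print(Z,[map_coordinates(I[...,ch].astype(float),[q[1],q[0]],order=1).round().astype(int).tolist() for ch in(0,2)])
```

```text
[469.2392311  -92.83429899 157.77958842]
fl +46 top (array([0.49, 0.87]), [(-3.7, 26), (-0.5, 23), (-0.4, 23), (-0.2, 24), (-0.4, 23), (-0.6, 23), (-0.3, 24)])
fl +42 top (array([-0.38,  0.92]), [(1.5, 42), (0.8, 25), (1.2, 20), (0.8, 19), (-4.2, 22), (-3.8, 34), (-3.1, 33)])
fl -42 bot (array([-0.42,  0.91]), [(-0.6, 36), (-1.1, 35), (-0.9, 37), (-0.7, 36), (-0.5, 36), (-0.4, 37), (-0.2, 21)])
pan -40 z21 (array([0.56, 0.83]), [(-0.5, 12), (-0.8, 15), (-0.3, 17), (-0.8, 15), (-0.9, 17), (-1.1, 19), (-1.0, 17)])
pan -40 z21 (array([0.56, 0.83]), [(1.1, 40), (-0.8, 20), (-1.1, 22), (-1.2, 20), (-0.7, 21), (-1.7, 19), (-2.9, 20)])
pan -75 z21 (array([-0.43,  0.9 ]), [(-0.6, 30), (-0.4, 30), (-0.4, 27), (-1.0, 35), (-0.8, 38), (-0.8, 38), (-0.6, 38)])
-36 [[48, 56, 64, 72, 77, 82, 88, 88, 88, 87, 86, 85, 82, 76, 69, 61, 53, 45, 39, 36, 34, 34, 35, 36, 39, 42], [105, 106, 105, 104, 102, 100, 97, 94, 92, 90, 89, 88, 85, 80, 75, 70, 65, 61, 58, 60, 63, 65, 71, 77, 83, 92]]
-40 [[43, 50, 58, 67, 72, 77, 82, 81, 78, 73, 66, 59, 52, 45, 37, 31, 32, 33, 35, 40, 45, 52, 58, 64, 70, 74], [91, 91, 92, 92, 90, 89, 88, 86, 83, 78, 73, 68, 64, 60, 57, 55, 55, 55, 56, 59, 62, 66, 74, 83, 90, 98]]
-44 [[33, 40, 47, 53, 56, 59, 60, 54, 47, 41, 37, 34, 32, 34, 37, 40, 44, 49, 54, 64, 73, 82, 87, 90, 94, 95], [54, 57, 59, 62, 63, 65, 67, 63, 60, 58, 58, 59, 61, 63, 64, 65, 65, 66, 68, 76, 84, 92, 98, 103, 107, 109]]
```

>>> step_arm(steps=[{"dx":0,"dy":0.005,"dz":0,"yaw":0},{"dx":0,"dy":0.009,"dz":0,"yaw":0},{"dx":0,"dy":0.009,"dz":0,"yaw":0},{"dx":0,"dy":0.009,"dz":0,"yaw":0}])

```text
time: 17.9
eef_pos: [501.4, -88.6, 157.6]
tool_rot: [0.659, 0.752, -0.0, 0.0]
contact_force: [-0.0, -2.8, 4.0]
opening: 25.6
grip_force: 60.7
```

```bash
python3 -c "
from h import *
go(525+56*.9913,-85.2+56*.1316,157.8,7.55)"
```

```text
t 17.9 eef [501.4 -88.6 157.6] ang 7.51 tool d [ 0.3 79.8 -0.2] yaw -0.04 F [-0.  -2.8  4. ] open 25.6 60.65576791763306 tilt [-0.  0. -1.]
```

>>> step_arm(steps=[{"dx":0,"dy":0.009,"dz":0,"yaw":0},{"dx":0,"dy":0.009,"dz":0,"yaw":0},{"dx":0,"dy":0.009,"dz":0,"yaw":0},{"dx":0,"dy":0.009,"dz":0,"yaw":0},{"dx":0,"dy":0.009,"dz":0,"yaw":0}])

```text
time: 18.32
eef_pos: [546.1, -82.7, 157.5]
tool_rot: [0.659, 0.752, -0.0, 0.0]
contact_force: [0.8, -2.3, 2.6]
opening: 25.6
grip_force: 60.7
```

>>> step_arm(steps=[{"dx":0,"dy":0.009,"dz":0,"yaw":0},{"dx":0,"dy":0.009,"dz":0,"yaw":0},{"dx":0,"dy":0.009,"dz":0,"yaw":0},{"dx":0,"dy":0.006,"dz":0,"yaw":0},{"dx":0,"dy":0.002,"dz":0,"yaw":0}])

```text
time: 18.73
eef_pos: [580.9, -78.1, 157.4]
tool_rot: [0.659, 0.752, 0.0, 0.0]
contact_force: [1.0, -2.8, 2.0]
opening: 25.4
grip_force: 60.7
```

>>> step_arm(steps=[{"dx":0,"dy":0,"dz":0,"yaw":0},{"dx":0,"dy":0,"dz":0,"yaw":0},{"dx":0,"dy":0,"dz":0,"yaw":0}])

```text
time: 18.98
eef_pos: [579.9, -78.2, 157.5]
tool_rot: [0.659, 0.752, -0.0, 0.0]
contact_force: [0.8, -3.0, 3.8]
opening: 25.1
grip_force: 60.7
```

```bash
python3 -c "
from h import *
go(525+56*.9913,-85.2+56*.1316,157.8,7.55)"
```

```text
t 18.9833 eef [579.9 -78.2 157.5] ang 7.51 tool d [ 0.2  0.7 -0.3] yaw -0.04 F [ 0.8 -3.   3.8] open 25.1 60.679603815078735 tilt [-0.  0. -1.]
```

>>> step_arm(steps=[{"dx":0,"dy":0.003,"dz":0,"yaw":0},{"dx":0,"dy":0,"dz":0,"yaw":0},{"dx":0,"dy":0,"dz":0,"yaw":0},{"dx":0,"dy":0,"dz":-0.01,"yaw":0},{"dx":0,"dy":0,"dz":-0.02,"yaw":0}])

```text
time: 19.4
eef_pos: [580.9, -76.5, 184.6]
tool_rot: [0.659, 0.752, -0.001, -0.003]
contact_force: [0.1, 0.5, -4.0]
opening: 25.6
grip_force: 60.5
```

>>> step_arm(steps=[{"dx":0,"dy":0,"dz":-0.025,"yaw":0},{"dx":0,"dy":0,"dz":-0.025,"yaw":4.8},{"dx":0,"dy":0,"dz":-0.008,"yaw":4.8},{"dx":0.02,"dy":-0.006,"dz":0,"yaw":0},{"dx":0.034,"dy":-0.01,"dz":0,"yaw":0}])

```text
time: 19.82
eef_pos: [569.0, -24.3, 245.7]
tool_rot: [0.721, 0.693, 0.0, -0.0]
contact_force: [0.5, 1.4, -4.6]
opening: 25.3
grip_force: 60.7
```

>>> step_arm(steps=[{"dx":0.036,"dy":-0.011,"dz":0,"yaw":0},{"dx":0.036,"dy":-0.011,"dz":0,"yaw":0},{"dx":0.036,"dy":-0.011,"dz":0,"yaw":0},{"dx":0.036,"dy":-0.011,"dz":0,"yaw":0},{"dx":0.036,"dy":-0.011,"dz":0,"yaw":0}])

```text
time: 20.23
eef_pos: [518.7, 160.8, 244.9]
tool_rot: [0.72, 0.694, -0.001, -0.001]
contact_force: [0.3, -0.4, -3.7]
opening: 25.3
grip_force: 60.7
```

>>> step_arm(steps=[{"dx":0.036,"dy":-0.011,"dz":0,"yaw":0},{"dx":0.036,"dy":-0.011,"dz":0,"yaw":0},{"dx":0.034,"dy":-0.01,"dz":0,"yaw":0},{"dx":0.02,"dy":-0.006,"dz":0,"yaw":0},{"dx":0,"dy":0,"dz":0,"yaw":0}])

```text
time: 20.65
eef_pos: [484.4, 289.9, 244.8]
tool_rot: [0.718, 0.696, -0.001, -0.002]
contact_force: [-0.6, 0.2, -3.1]
opening: 25.6
grip_force: 60.7
```

>>> step_arm(steps=[{"dx":0,"dy":0,"dz":0,"yaw":0},{"dx":0,"dy":0,"dz":0,"yaw":0}])

```text
time: 20.82
eef_pos: [486.5, 286.0, 244.9]
tool_rot: [0.72, 0.694, -0.001, -0.0]
contact_force: [-0.4, -0.4, -2.9]
opening: 25.4
grip_force: 60.7
```

```bash
python3 -c "
from h import *
go(480.3,320.9,150,-2.15)"
```

```text
t 20.8167 eef [486.5 286.  244.9] ang -2.05 tool d [34.7 -7.3 94.9] yaw 0.1 F [-0.4 -0.4 -2.9] open 25.4 60.701279640197754 tilt [-0.    -0.002 -1.   ]
```

>>> step_arm(steps=[{"dx":0.017,"dy":-0.004,"dz":0,"yaw":0.1},{"dx":0.0175,"dy":-0.0035,"dz":0,"yaw":0},{"dx":0,"dy":0,"dz":0.01,"yaw":0},{"dx":0,"dy":0,"dz":0.015,"yaw":0},{"dx":0,"dy":0,"dz":0.01,"yaw":0}])

```text
time: 21.23
eef_pos: [480.8, 319.8, 208.8]
tool_rot: [0.721, 0.693, -0.001, -0.0]
contact_force: [-0.4, -0.1, -2.9]
opening: 25.6
grip_force: 60.7
```

>>> step_arm(steps=[{"dx":0,"dy":0,"dz":0,"yaw":0},{"dx":0,"dy":0,"dz":0,"yaw":0}])

```text
time: 21.4
eef_pos: [480.6, 319.9, 209.6]
tool_rot: [0.721, 0.693, -0.001, -0.0]
contact_force: [-0.2, -1.2, -3.3]
opening: 25.2
grip_force: 60.5
```

```bash
python3 -c "
from h import *
go(480.3,320.9,150,-2.15)"
```

```text
t 21.4 eef [480.6 319.9 209.6] ang -2.24 tool d [ 1.  -0.2 59.6] yaw -0.09 F [-0.2 -1.2 -3.3] open 25.2 60.49780011177063 tilt [-0.001 -0.002 -1.   ]
```

>>> step_arm(steps=[{"dx":0.001,"dy":0,"dz":0.01,"yaw":0},{"dx":0,"dy":0,"dz":0.01,"yaw":0},{"dx":0,"dy":0,"dz":0.01,"yaw":0}])

```text
time: 21.65
eef_pos: [481.2, 321.8, 179.9]
tool_rot: [0.721, 0.693, 0.0, 0.0]
contact_force: [0.5, -0.0, -4.0]
opening: 25.2
grip_force: 60.9
```

>>> step_arm(steps=[{"dx":0,"dy":0,"dz":0.01,"yaw":0},{"dx":0,"dy":0,"dz":0.008,"yaw":0},{"dx":0,"dy":0,"dz":0.006,"yaw":0},{"dx":0,"dy":0,"dz":0,"yaw":0},{"dx":0,"dy":0,"dz":0,"yaw":0}])

```text
time: 22.07
eef_pos: [480.7, 321.8, 156.1]
tool_rot: [0.72, 0.694, -0.0, -0.0]
contact_force: [-0.2, 0.1, -2.8]
opening: 25.7
grip_force: 60.6
```

>>> step_arm(steps=[{"dx":0,"dy":0,"dz":0.002,"yaw":0},{"dx":0,"dy":0,"dz":0.001,"yaw":0},{"dx":0,"dy":0,"dz":0,"yaw":0}])

```text
time: 22.32
eef_pos: [481.0, 321.9, 153.6]
tool_rot: [0.72, 0.694, 0.0, 0.0]
contact_force: [1.0, 0.5, -3.4]
opening: 25.3
grip_force: 60.6
```

```bash
python3 -c "
from h import *
go(480.3,320.9,150,-2.15)"
```

```text
t 22.3167 eef [481.  321.9 153.6] ang -2.18 tool d [-1.1 -0.7  3.6] yaw -0.03 F [ 1.   0.5 -3.4] open 25.3 60.63924193382263 tilt [ 0.  0. -1.]
```

>>> step_arm(steps=[{"dx":-0.001,"dy":-0.0005,"dz":0.002,"yaw":0},{"dx":0,"dy":0,"dz":0.001,"yaw":0},{"dx":0,"dy":0,"dz":0,"yaw":0}])

```text
time: 22.57
eef_pos: [480.2, 320.8, 150.2]
tool_rot: [0.72, 0.694, -0.0, -0.0]
contact_force: [0.3, -0.5, -4.6]
opening: 25.5
grip_force: 60.6
```

>>> step_arm(steps=[{"dx":0,"dy":0,"dz":0.001,"yaw":0},{"dx":0,"dy":0,"dz":0,"yaw":0},{"dx":0,"dy":0,"dz":0,"yaw":0}])

```text
time: 22.82
eef_pos: [480.4, 320.9, 149.9]
tool_rot: [0.72, 0.694, 0.0, 0.0]
contact_force: [-1.6, -1.1, 2.5]
opening: 25.5
grip_force: 61.2
```

Contact made. I'll release gently and rise.

>>> step_arm(steps=[{"dx":0,"dy":0,"dz":0,"yaw":0},{"dx":0,"dy":0,"dz":0,"yaw":0},{"dx":0,"dy":0,"dz":0,"yaw":0},{"dx":0,"dy":0,"dz":0,"yaw":0},{"dx":0,"dy":0,"dz":0,"yaw":0}], fingers=105)

```text
time: 23.23
eef_pos: [480.5, 320.9, 149.5]
tool_rot: [0.72, 0.694, 0.0, 0.0]
contact_force: [-0.2, 0.1, 0.0]
opening: 50.2
grip_force: 0.0
```

>>> step_arm(steps=[{"dx":0,"dy":0,"dz":-0.01,"yaw":0},{"dx":0,"dy":0,"dz":-0.02,"yaw":0},{"dx":0,"dy":0,"dz":-0.03,"yaw":0},{"dx":0,"dy":0,"dz":-0.035,"yaw":0},{"dx":0,"dy":0,"dz":-0.035,"yaw":0}])

```text
time: 23.65
eef_pos: [479.9, 320.7, 281.3]
tool_rot: [0.72, 0.694, -0.0, -0.0]
contact_force: [1.2, -0.2, 0.3]
opening: 50.3
grip_force: 0.0
```

>>> step_arm(steps=[{"dx":-0.03,"dy":-0.01,"dz":0,"yaw":0},{"dx":-0.04,"dy":-0.01,"dz":0,"yaw":0},{"dx":-0.04,"dy":-0.01,"dz":0,"yaw":0},{"dx":-0.04,"dy":-0.01,"dz":0,"yaw":0},{"dx":-0.03,"dy":0,"dz":0,"yaw":0}])

```text
time: 24.07
eef_pos: [432.0, 140.8, 280.4]
tool_rot: [0.72, 0.694, 0.0, 0.0]
contact_force: [0.3, -0.7, 0.1]
opening: 50.4
grip_force: 0.0
```

Run:
```python
from e import *
I=r.get_image('scene');T=r.get_image('top');A=cv2.imread('pics/scene0.png');A2=cv2.imread('pics/top0.png')
cv2.imwrite('pics/s9.png',I);cv2.imwrite('pics/t9.png',T)
# registration of roller grip (orange) before/after, both cameras
def cen(im,b):
    x0,x1,y0,y1=b;p=im[y0:y1,x0:x1].astype(int);m=(p[...,2]>150)&(p[...,2]-p[...,0]>80);v,u=np.where(m);return (u.mean()+x0).round(2),(v.mean()+y0).round(2),m.sum()
for n,a,c,b in(('scene',A,I,(195,222,172,200)),('top',A2,T,(180,212,255,278))): print(n,cen(a,b),cen(c,b))
# panel flatness: panel free edge at joint pi, offsets same as when pressed
w=.132;y=np.array([-np.sin(w),np.cos(w),0]);x=np.array([np.cos(w),np.sin(w),0]);z=np.array([0,0,1.]);o=np.array([525,-85.2,27])
P=lambda X,Y,Z:o+X*x+Y*y+Z*z
for J in(I,cv2.imread('pics/s8.png'),cv2.imread('pics/s5.png')): print(prof(J,P(-74,-40,-6),P(-40,-40,-6),w=3)[1],prof(J,P(-75,39,-6),P(-75,-39,-6),w=3)[1])
# pink tape
h=I[290:350,340:410].astype(int);m=(h[...,2]>140)&(h[...,2]-h[...,1]>45)&(h[...,0]>85);v,u=np.where(m);print('tape',u.mean()+340,v.mean()+290,m.sum())
go(480,160,270,0)
```

```text
scene (np.float64(206.6), np.float64(183.17), np.int64(111)) (np.float64(206.29), np.float64(183.05), np.int64(110))
top (np.float64(195.23), np.float64(265.49), np.int64(100)) (np.float64(189.54), np.float64(265.77), np.int64(13))
[(-1.9, 12), (-0.8, 15), (-0.3, 16), (-0.8, 15), (-0.9, 15), (-0.8, 15), (1.2, 16)] [(-0.6, 29), (-0.4, 29), (-1.3, 26), (-1.0, 34), (-0.8, 36), (-0.8, 37), (-0.6, 38)]
[(-0.5, 12), (-0.8, 15), (-0.3, 17), (-0.8, 15), (-0.9, 17), (-1.1, 19), (-1.0, 17)] [(-0.6, 30), (-0.4, 30), (-0.4, 27), (-1.0, 35), (-0.8, 38), (-0.8, 38), (-0.6, 38)]
[(-0.5, 12), (-0.8, 14), (-0.3, 15), (-0.8, 14), (-0.9, 15), (-0.8, 14), (1.2, 16)] [(-0.6, 29), (-0.6, 29), (-0.4, 27), (-1.0, 34), (-0.8, 37), (-0.8, 37), (-0.6, 38)]
tape 372.56224899598396 313.83534136546183 249
t 24.1667 eef [433.4 139.4 280.5] ang -2.41 tool d [22.6 45.6 10.6] yaw -2.41 F [ 0.7 -0.2 -0.5] open 50.5 0.0 tilt [-0.001  0.002 -1.   ]
```

```bash
python3 -c "
from rig import r
print(r.finish_job())"
```

```text
the job is handed in; nothing more can be done
None
```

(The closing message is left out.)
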